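Make up a sewing kit and an edge-finishing kit

ROBOT

A 6-joint arm with a two-finger parallel gripper is mounted at the origin on a cart in front of the work surface, level with it; the furniture and walls round the work are solid. World frame = base frame: x ahead of the robot, y to its left, z up, the work surface at z = 0. Lengths are in m, angles in rad, forces in N, time in s.
With the tool pointing down it reaches from about 0.35 to 0.975 m from the base axis. Payload 4.9 kg.
Tool frame: the origin (TCP) lies at the very end of the fingers, on their centre line; the grasp point (between the pads) lies 19 mm behind it; z points along the fingers, y is the line along which they close (so a half turn about z gives the same grasp; the last joint's range is limited). The gripper opens to 85 mm and grips with 20 to 120 N. Pads are 22 mm wide; open, the fingers measure 114 mm over their backs; the gripper's body (76 mm by 85 mm) begins 54 mm behind the grasp point. The pads swing forward as they close: fully open they stand 13 mm farther back than shut.
Start: joints at [-1.416, 0.053, 1.613, -0, 1.476, -0.119], TCP at [0.169, -0.602, 0.193] pointing down, gripper open.
Joint ranges: [-3.01, 3.01], [-1.01, 2.22], [0.06, 2.58], [-1.02, 4.17], [0.09, 2.62], [-3.14, 3.14]. Speed limits (rad/s): [2.57, 2.57, 3.14, 3.14, 3.14, 3.14].

INTERFACE

Orientations are given as a rotation vector (axis times angle).
In Python, from station import get_obs, get_image, finish_job gives the robot as it stands. The module is installed in compiled form; this text tells all that it offers.
- The arm moves only by the tool carry_out, never from a script. Its argument "rows" is a list of rows, each a list of 7 numbers: the turn, a rotation vector about the tool's x, y, z as a fraction of full scale, then the shift along the tool's x, y, z as a fraction of full scale, then the closure, from -1 (fully open) to 1 (shut). A call has 1 to 5 rows; each row is the pose to reach, as a shift and turn from the pose commanded when the call began, along the tool's axes at that moment, turning the shorter way round; what a row does not reach only later rows make up. Full scale, the value 1, is 300 mm for a shift and pi rad for a turn. A row lasts 1/10 s, in which the tool goes at most 50 mm and 8.59 degrees, less where a joint would pass 70% of its speed; a pose out of reach is approached as far as the arm can. A call with a number of a shift or a turn outside -1 to 1 is refused whole. A call with a gripper value outside its range is refused whole. The fingers move at their own pace and stop on an object; "force" is the grip in N (left out, the last holds). Time passes only in rows, so rows that repeat a pose let the fingers close. It gives the time, the measured TCP pose, the force, the opening and the grip force at its end, in the units of the state.
- get_obs(): the state, without advancing time (a new reading comes with each control period).
- get_image(name): name is "side" or "top"; returns a dict with "img" (384x512x3 uint8, blue, green, red), "mtx" (3x3 intrinsics, pixels), "R" (3x3) and "t" (3): a world point X has camera coordinates R X + t. Camera axes: x right, y down, z forward; pixel columns grow to the right and rows downward; lengths in m; the calibration is good to about 2 mm. A picture is of the moment at which its call begins. There is no depth.
- finish_job(): hands the job in; it is judged then, once.
The state is a dict: "t": time; "q": joint angles; "dq": joint speeds; "effort": joint torques, N m; "tool_pos": TCP position; "tool_rot": TCP orientation; "contact_force": force on the tool from outside, world axes, zero at the start; "wrist_torque": the same for the moment, N m; "opening": finger opening in m; "grip_force": force on a finger pad.
Only numpy, scipy, OpenCV 4.12 (cv2) and the standard library are available. Lean on these libraries where they do the work, as an engineer would, in place of code of your own. Each camera call takes 0.05 s, during which the arm holds its last target. There are 200 camera calls.

TASK

Make up the two kits on their pocketed wooden boards. Sewing kit, on the large board: lay the awl in the long groove (either way round), stand the glue bottle in the wide round pocket near the robot and the thread spool in the narrower one behind it. Edge-finishing kit, on the small board: lay the beeswax flat in the shallow near pocket and stand the dye bottle in the far one; seat everything fully in its pocket, bottles and spool upright, and leave the red tin and the black clip that stand among the stock where they are.

Things in the scene. Friction and masses are not known exactly. Their poses are not given: they have to be found in the camera images.
- sewing_board: Large dark wooden kit board 180 x 122 x 20 mm, fixed. Origin: centre of its underside; x along the 180 mm side (away from the robot, +-5 deg), y left, z up. Groove 154 (along x) x 42 mm: centre x 0, y -32, floor 13 mm above the bench (7 deep). Glue pocket: 56 mm round at x -44, y 25; spool pocket: 46 mm round at x 46, y 25; floors 8 mm above the bench (12 deep). Rims chamfered 2 mm.
- edge_board: Small kit board of the same kind, 126 x 70 x 20 mm, fixed. Origin: centre of its underside; x along the 126 mm side (away from the robot, +-5 deg), y left, z up. Wax pocket: 52 mm round at x -29, y 0, floor 14 mm above the bench (6 deep). Dye pocket: 48 mm round at x 30, y 0, floor 8 mm up (12 deep). The boards lie left and right of the stock, either way about.
- awl_mid (a point): Awl, turned brown wooden handle and thin bent steel blade, 139 mm long, lying loose. This point: middle of the handle on its axis, 15 mm above the bench, near the centre of mass; grip across the handle here (30 mm thick). y points from blade to handle end (handle ends 37 mm beyond this point, blade tip 101 mm the other way); z up.
- glue_mid (a point): White glue bottle standing loose between the boards, 43 mm diameter, 112 mm tall with its screw cap (cap from 95 mm up). This point: on its axis, 66 mm above its foot, a good height to grip the body; z up.
- spool_mid (a point): Spool of grey thread standing loose between the boards, flanges 32 mm diameter, 42 mm tall (top flange 38 to 42 mm above its foot; the thread between is thinner, about 18 mm at the grip). This point: its centre, 21 mm above its foot; z up along its axis.
- wax_mid (a point): Round yellow-brown beeswax puck lying flat and loose, 39 mm diameter, 13 mm thick. This point: its centre, 6.5 mm above its underside; z up.
- dye_mid (a point): Small brown dye bottle with black screw cap standing loose between the boards, body 34 mm diameter up to 60 mm, 78 mm tall with its cap. This point: its centre, 39 mm above its foot; z up.
- clip_mid (a point): Black spring clip standing on the bench among the stock, 24 x 19 x 28 mm. This point: 7 mm above its foot. To be left alone.
- tin_mid (a point): Small round red tin with lid standing on the bench among the stock, 56 mm diameter, 35 mm tall. This point: its centre, 17.5 mm above its foot. To be left alone.
There are look-alikes about, which are no part of the job. Leave any pink look-alike of the part that bears glue_mid alone.

How it is judged:
At the end, for the whole second after the job is handed in: Awl in the large board's groove (14 mm off its centre line, 0.25 rad); glue and spool in the large board's, wax and dye in the small board's pockets as told: within 12 mm of the pocket centre, 4 mm of seated height (awl 5), upright within 0.15 rad; all at rest; tin and clip moved under 30 mm (x of awl_mid in the frame of sewing_board between -0.055 and 0.055 m and y of awl_mid in the frame of sewing_board between -0.046 and -0.018 m and z of awl_mid in the frame of sewing_board between 0.023 and 0.033 m and angle between the y axis of awl_mid and the x axis of sewing_board, either way round below 0.25 rad and x of glue_mid in the frame of sewing_board between -0.056 and -0.032 m and y of glue_mid in the frame of sewing_board between 0.013 and 0.037 m and z of glue_mid in the frame of sewing_board between 0.07 and 0.078 m and angle between each of glue_mid, spool_mid, wax_mid, dye_mid's own z axis and vertical below 0.15 rad and x of spool_mid in the frame of sewing_board between 0.034 and 0.058 m and y of spool_mid in the frame of sewing_board between 0.013 and 0.037 m and z of spool_mid in the frame of sewing_board between 0.025 and 0.033 m and x of wax_mid in the frame of edge_board between -0.041 and -0.017 m and y of wax_mid in the frame of edge_board between -0.012 and 0.012 m and z of wax_mid in the frame of edge_board between 0.0165 and 0.0245 m and x of dye_mid in the frame of edge_board between 0.018 and 0.042 m and y of dye_mid in the frame of edge_board between -0.012 and 0.012 m and z of dye_mid in the frame of edge_board between 0.043 and 0.051 m and distance of each of clip_mid, tin_mid from where it was at the start of the episode below 0.03 m and linear speed of each of awl, glue, spool, wax, dye below 0.03 m/s); the robot touches nothing.
It fails at once if the red tin or the black clip is pushed away (more than 30 mm) (distance of any of tin_mid, clip_mid from where it was at the start of the episode above 0.03 m).
It also fails if it takes over 122 s, if anything falls off the work surface, if the arm or the gripper's body presses on something with over 40 N, if the wrist force passes 120 N, or if a joint passes its speed limit or range.

## Working session

There is one attempt and no reset: what is moved stays moved. The work goes in short steps, Python scripts to look and compute and a tool call to move; the robot and the scene stay as the last step left them, time stands still between calls to the robot, and variables do not carry over. Pictures are saved under pics/ and viewed, at most 14 in all, crops included, and the job is handed in when it is done.

Besides the shell and the picture viewer there is one more tool, called after "Emit:" in YAML: its name, and indented under it one key for each argument. carry_out: Moves the arm, as the interface text tells. Shift numbers are shares of 300 mm and turn numbers shares of pi rad, none past 1 either way. Its arguments: {"type":"object","properties":{"rows":{"type":"array"},"force":{"type":"number"}},"required":["rows"]}

```bash
mkdir -p pics; python3 - <<'E'
from station import *
import cv2,numpy as np
o=get_obs();print(o)
for n in("top","side"):
    d=get_image(n);cv2.imwrite(f"pics/{n}0.png",d["img"]);np.savez(f"pics/{n}0.npz",**d);print(n,d["mtx"],d["R"],d["t"],-d["R"].T@d["t"])
E
```

```text
{'t': 0.0, 'q': array([-1.41600731e+00,  5.33449758e-02,  1.61428828e+00, -1.08955255e-06,
        1.47602882e+00, -1.18974450e-01]), 'dq': array([-0.00041496,  0.00026464,  0.00047912,  0.00097355, -0.00098624,
       -0.00163308]), 'effort': array([ 6.18452559e-04, -3.93681693e+01, -3.70175707e+01, -5.59476621e-05,
        7.15182090e-03,  7.80122036e-06]), 'tool_pos': array([ 0.16887867, -0.60101788,  0.1921739 ]), 'tool_rot': array([-3.11015744e+00, -4.28402863e-01,  5.98711136e-05]), 'contact_force': array([0.75099891, 1.1329641 , 0.3664324 ]), 'wrist_torque': array([ 0.02554242,  0.02248841, -0.01105073]), 'grip_force': 0.0, 'opening': 0.08566203743613124}
top [[492.79831696   0.         253.63339867]
 [  0.         492.79831696 192.97365753]
 [  0.           0.           1.        ]] [[ 0.00396825 -0.99977966  0.02061256]
 [-0.98587248 -0.00736303 -0.1673357 ]
 [ 0.1674506  -0.01965733 -0.98568448]] [-0.10277295  0.50540704  0.93166165] [ 0.34266742 -0.080715    1.00501548]
side [[446.69394525   0.         257.19576534]
 [  0.         446.69394525 185.85728062]
 [  0.           0.           1.        ]] [[-0.99767354 -0.06815883 -0.00137436]
 [-0.03235926  0.49120969 -0.87044007]
 [ 0.06000328 -0.86837055 -0.49227248]] [0.48563105 0.10641198 0.87499608] [0.43544203 0.74065028 0.52402917]
```

View pics/top0.png

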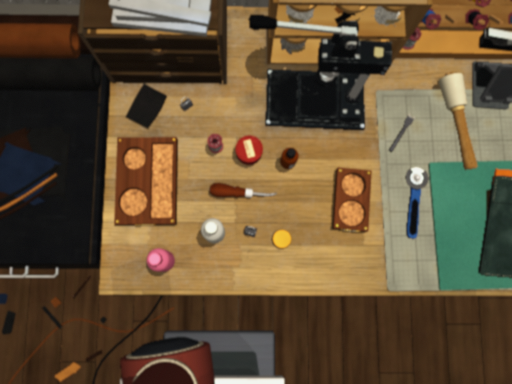

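View pics/side0.png

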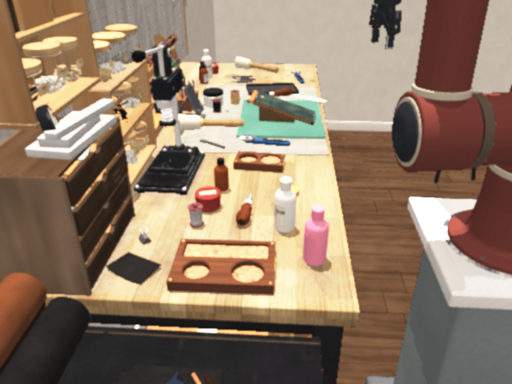

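The top view shows the large board at (147,181), the small board at (352,199), awl (240,190), glue (212,231), spool (214,143), tin (249,150), dye (289,158), clip (250,231), wax (282,239) and the pink look-alike (160,260). The side view agrees. I'll zoom in next and measure.

```bash
cat > h.py <<'E'
import cv2,numpy as np
from station import *
def ray(d,u,v,z):
    c=-d["R"].T@d["t"]; r=d["R"].T@np.linalg.inv(d["mtx"])@np.array([u,v,1.]); return c+r*(z-c[2])/r[2]
def proj(d,X):
    p=d["mtx"]@(d["R"]@np.asarray(X,float)+d["t"]); return p[:2]/p[2]
def load(n): return dict(np.load(f"pics/{n}.npz"))
def snap(n,name):
    d=get_image(n);np.savez(f"pics/{name}.npz",**d);return d
def crop(d,x0,x1,y0,y1,k,name):
    cv2.imwrite(f"pics/{name}.png",cv2.resize(d["img"][y0:y1,x0:x1],None,fx=k,fy=k,interpolation=cv2.INTER_CUBIC))
E
python3 - <<'E'
from h import *
t=load("top0");s=load("side0")
crop(t,105,385,85,280,2.8,"tz");crop(s,125,345,130,300,3.5,"sz")
hsv=cv2.cvtColor(t["img"],cv2.COLOR_BGR2HSV)
for n,(x0,x1,y0,y1),z in (("wax",(265,300,222,255),.013),("spool",(203,226,130,156),.042),("glue",(196,228,214,248),.1),("dye",(275,302,145,172),.07),("clip",(240,260,222,240),.02),("tin",(230,268,132,168),.035),("awl",(205,280,178,202),.015),("big",(110,182,130,230),.02),("small",(328,375,160,235),.02)):
    p=cv2.cvtColor(t["img"],cv2.COLOR_BGR2LAB)[y0:y1,x0:x1].astype(float)
    bg=np.median(np.r_[p[0],p[-1],p[:,0],p[:,-1]],axis=0)
    m=(np.linalg.norm(p-bg,axis=2)>28).astype(np.uint8)
    cs=cv2.findContours(m,0,2)[0];c=max(cs,key=cv2.contourArea)+np.array([x0,y0])
    r=cv2.minAreaRect(c);print(n,np.round(r[0],1),np.round(r[1],1),round(r[2],1),np.round(ray(t,*r[0],z),4))
    if n in("big","small"): print([np.round(ray(t,*b,z)[:2],4) for b in cv2.boxPoints(r)])
E
```

```text
wax [281.  238.5] [17. 18.] 90.0 [ 0.4186 -0.156   0.013 ]
spool [213.5 144. ] [22. 17.] 90.0 [ 0.6057 -0.0187  0.042 ]
glue [210. 234.] [24.  31.1] 45.0 [ 0.4195 -0.019   0.1   ]
dye [287.  159.5] [17.9 26.9] 35.5 [ 0.5683 -0.1641  0.07  ]
clip [249.3 231.5] [12.9  9.8] 12.5 [ 0.4317 -0.0919  0.02  ]
tin [248.1 151. ] [28.4 33.1] 24.0 [ 0.5935 -0.0885  0.035 ]
awl [237. 190.] [18. 58.] 90.0 [ 0.5167 -0.0665  0.015 ]
big [145.5 178. ] [96. 63.] 90.0 [0.5392 0.1192 0.02  ]
[array([0.6395, 0.1879]), array([0.6408, 0.0585]), array([0.4419, 0.0526]), array([0.4412, 0.1778])]
small [350.2 200.4] [39.  65.7] 2.8 [ 0.4962 -0.2966  0.02  ]
[array([ 0.4311, -0.2522]), array([ 0.5661, -0.2618]), array([ 0.5628, -0.3421]), array([ 0.4278, -0.3307])]
```

View pics/tz.png

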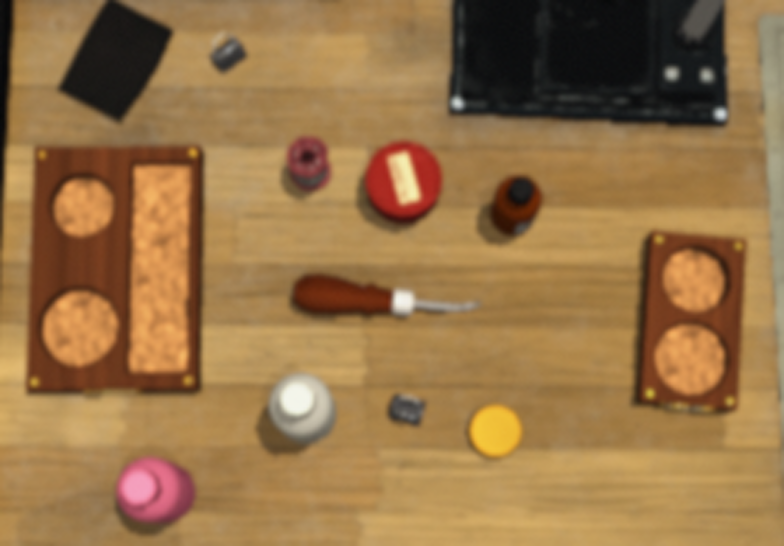

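View pics/sz.png

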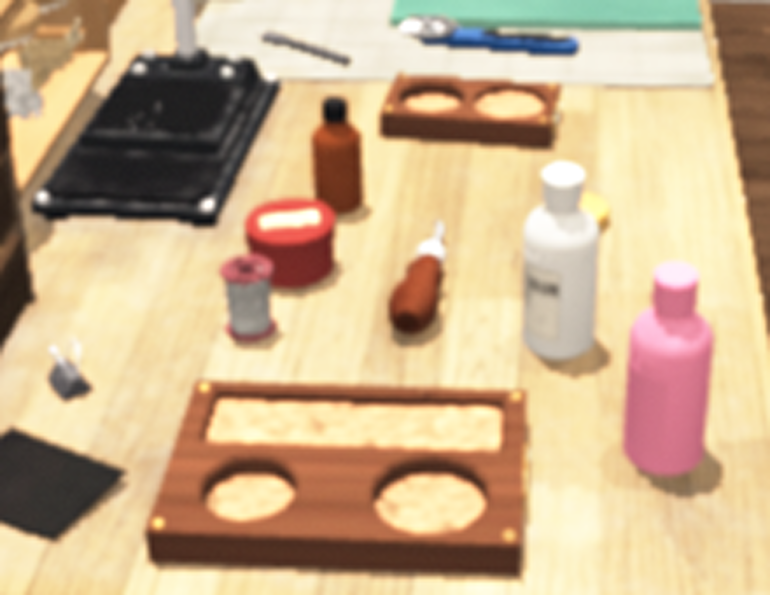

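```bash
python3 - <<'E'
from h import *
t=load("top0");s=load("side0")
T=lambda x,y:((x+.5)/2.8-.5+105,(y+.5)/2.8-.5+85)
S=lambda x,y:((x+.5)/3.5-.5+125,(y+.5)/3.5-.5+130)
for n,a,b,z in(("glue",(297,398),(564,173),.112),("spool",(308,155),(247,267),.042),("dye",(521,189),(335,106),.078),("tin",(403,179),(291,218),.035)):
    P=[d["mtx"]@np.c_[d["R"],d["t"]] for d in(t,s)]
    X=cv2.triangulatePoints(P[0],P[1],np.array(T(*a)).reshape(2,1),np.array(S(*b)).reshape(2,1))[:,0]
    print(n,ray(t,*T(*a),z).round(4),ray(s,*S(*b),z).round(4),(X[:3]/X[3]).round(4))
for n,a,z in(("wax",(496,431),.013),("awlend",(292,293),.015),("awlmid",(342,295),.015),("ferrule",(402,302),.015),("tip",(479,304),.015),("clip",(407,409),.02)):print(n,ray(t,*T(*a),z).round(4))
for n,pts,pk in(("big",[(42,155),(193,153),(188,380),(34,382)],[(-.044,.025,.028),(.046,.025,.023)]),("small",[(658,239),(739,245),(729,401),(650,393)],[(-.029,0,.026),(.03,0,.024)])):
    X=np.array([ray(t,*T(*a),.02)[:2] for a in pts]);c=X.mean(0)
    ax=X[0]+X[1]-X[2]-X[3];ax/=np.linalg.norm(ax);ay=np.array([-ax[1],ax[0]])
    print(n,X.round(4).tolist(),c.round(4),"yaw",np.arctan2(ax[1],ax[0]),np.linalg.norm(X[0]-X[3]),np.linalg.norm(X[0]-X[1]))
    for x,y,r in pk+([(0,-.032,0)] if n=="big" else []):
        q=c+x*ax+y*ay;print("  pocket",q.round(4))
        for d in(t,s):
            if r:
                p=np.array([proj(d,[*(q+r*np.array([np.cos(f),np.sin(f)])),.02]) for f in np.linspace(0,6.3,40)])
                cv2.polylines(d["img"],[np.round(p*16).astype(np.int32)],True,(0,255,0),1,cv2.LINE_AA,4)
    for d in(t,s):
        L,W=(.09,.061) if n=="big" else (.063,.035)
        p=np.array([proj(d,[*(c+i*L*ax+j*W*ay),.02]) for i,j in((1,1),(1,-1),(-1,-1),(-1,1))])
        cv2.polylines(d["img"],[np.round(p*16).astype(np.int32)],True,(255,255,0),1,cv2.LINE_AA,4)
a=cv2.resize(t["img"][125:235,105:385],None,fx=2.8,fy=2.8);b=cv2.resize(s["img"][140:300,125:345],None,fx=1.8,fy=1.8)
o=np.zeros((600,800,3),np.uint8);o[:a.shape[0],:a.shape[1]]=a;o[310:310+b.shape[0],:b.shape[1]]=b;cv2.imwrite("pics/ov.png",o)
E
```

```text
glue [ 0.4315 -0.021   0.112 ] [ 0.4326 -0.0163  0.112 ] [ 0.4321 -0.0208  0.1095]
spool [ 0.6139 -0.0209  0.042 ] [ 0.6142 -0.0187  0.042 ] [ 0.6145 -0.0208  0.0406]
dye [ 0.5809 -0.1709  0.078 ] [ 0.581  -0.1595  0.078 ] [ 0.5827 -0.1714  0.072 ]
tin [ 0.5986 -0.0895  0.035 ] [ 0.6003 -0.0882  0.035 ] [ 0.5997 -0.0895  0.034 ]
wax [ 0.4184 -0.1576  0.013 ]
awlend [ 0.5177 -0.0094  0.015 ]
awlmid [ 0.5165 -0.0458  0.015 ]
ferrule [ 0.5117 -0.0895  0.015 ]
tip [ 0.5106 -0.1456  0.015 ]
clip [ 0.4333 -0.0935  0.02  ]
big [[0.6182, 0.1752], [0.6208, 0.0649], [0.4531, 0.0632], [0.451, 0.1727]] [0.5358 0.119 ] yaw 0.012549174129155922 0.1672581100588462 0.11037094658768858
  pocket [0.4915 0.1434]
  pocket [0.5815 0.1446]
  pocket [0.5362 0.087 ]
small [[0.5591, -0.2767], [0.5551, -0.3362], [0.4404, -0.325], [0.4458, -0.2681]] [ 0.5001 -0.3015] yaw -0.08714193296050823 0.11358353643908656 0.059628157456793736
  pocket [ 0.4712 -0.299 ]
  pocket [ 0.53   -0.3041]
```

View pics/ov.png

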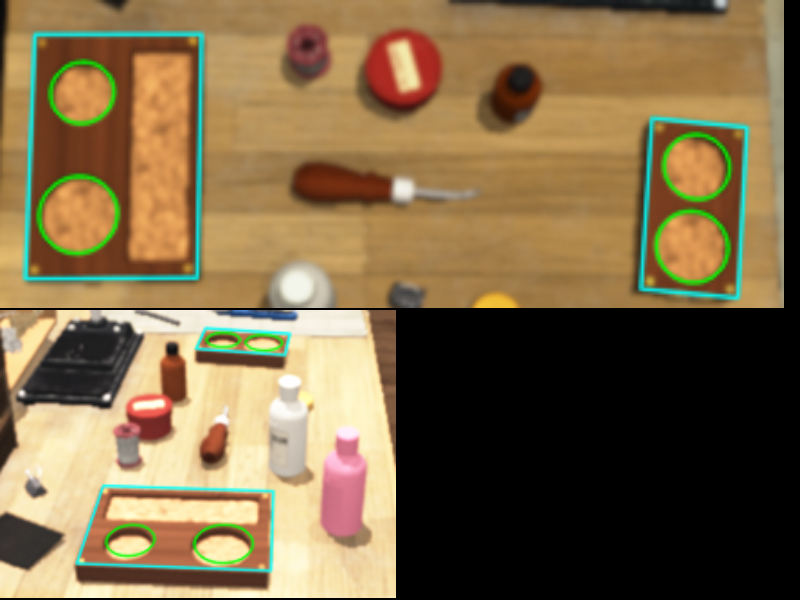

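The overlay fits both boards' rims and outlines within 1–2 mm in both views, and the triangulated heights agree with the given sizes. I'll start with the awl.

Emit:
carry_out:
  rows:
    - [0,0,0,0.18,-0.164,0,-1]
    - [0,0,0,0.36,-0.327,0,-1]
    - [0,0,0,0.537,-0.49,0,-1]
    - [0,0,0,0.537,-0.49,0,-1]
  force: 40

```text
t: 0.5
tool_pos: [0.2753, -0.43, 0.1927]
tool_rot: [-3.111, -0.427, 0.0]
contact_force: [0.5, 0.4, 0.5]
opening: 0.0856
grip_force: 0.0
```

Emit:
carry_out:
  rows:
    - [0,0,0,0.18,-0.164,0,-1]
    - [0,0,0,0.36,-0.327,0,-1]
    - [0,0,0,0.537,-0.49,0,-1]
    - [0,0,0,0.537,-0.49,0,-1]

```text
t: 0.9
tool_pos: [0.381, -0.2603, 0.193]
tool_rot: [-3.112, -0.428, -0.0]
contact_force: [0.6, -0.6, 0.8]
opening: 0.0853
grip_force: 0.0
```

Emit:
carry_out:
  rows:
    - [0,0,-0.197,0.537,-0.49,0,-1]
    - [0,0,-0.197,0.537,-0.49,0,-1]
    - [0,0,-0.197,0.537,-0.49,0,-1]
    - [0,0,-0.197,0.537,-0.49,0,-1]
    - [0,0,-0.197,0.537,-0.49,0,-1]

```text
t: 1.4
tool_pos: [0.497, -0.0735, 0.193]
tool_rot: [-2.828, -1.366, -0.0]
contact_force: [0.5, -0.7, 0.5]
opening: 0.0852
grip_force: 0.0
```

Emit:
carry_out:
  rows:
    - [0,0,-0.197,0,0,0,0]
    - [0,0,-0.197,0,0,0,0]
    - [0,0,-0.197,0,0,0,0]
    - [0,0,-0.197,0,0,0,0]
    - [0,0,-0.197,0,0,0,0]

```text
t: 1.9
tool_pos: [0.4956, -0.077, 0.1928]
tool_rot: [-2.285, -2.155, 0.001]
contact_force: [-0.3, -0.1, -0.0]
opening: 0.0426
grip_force: 0.0
```

Emit:
carry_out:
  rows:
    - [0,0,0,0.107,0.058,0.0,-0.4]
    - [0,0,0,0.107,0.058,0.15,-0.4]
    - [0,0,0,0.107,0.058,0.3,-0.4]
    - [0,0,0,0.107,0.058,0.4,-0.4]
    - [0,0,0,0.107,0.058,0.4,-0.4]

```text
t: 2.4
tool_pos: [0.5106, -0.045, 0.0676]
tool_rot: [-2.282, -2.146, 0.01]
contact_force: [-0.4, -0.0, 0.5]
opening: 0.0598
grip_force: 0.0
```

```bash
python3 - <<'E'
from h import *
o=get_obs();print(o["tool_pos"],o["opening"])
t=snap("top","t1");s=snap("side","s1")
a=cv2.resize(t["img"][130:250,180:300],None,fx=3.3,fy=3.3);b=cv2.resize(s["img"][150:270,180:300],None,fx=3.3,fy=3.3)
cv2.imwrite("pics/a1.png",np.hstack([a,b]))
E
```

```text
[ 0.51056837 -0.0450432   0.06758261] 0.05983283589728185
```

View pics/a1.png

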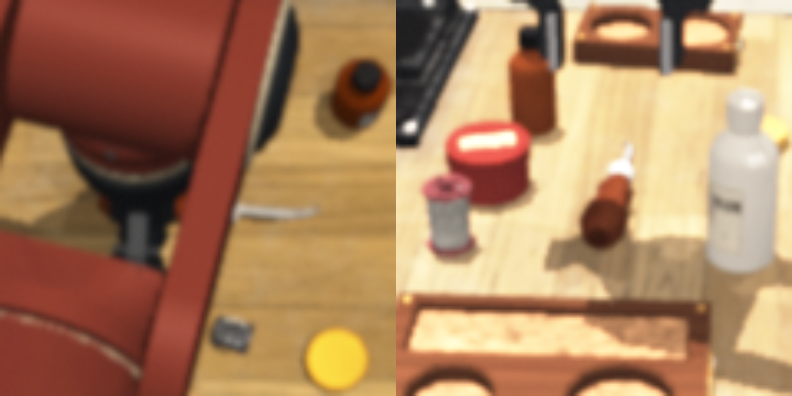

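The side view shows the finger tips at about (227,170) and (262,172) px, straddling the awl handle. The arm hides the handle in the top view. I'll get the tip height from these pixels.

```bash
python3 - <<'E'
from h import *
s=load("side0")
c=-s["R"].T@s["t"]
for u,v in((226.7,169.7),(262.2,171.8)):
    r=s["R"].T@np.linalg.inv(s["mtx"])@np.array([u,v,1]);print(c+r*(-.045-c[1])/r[1])
# handle outline in side view via mask
i=s["img"];h=cv2.cvtColor(i,cv2.COLOR_BGR2HSV)[188:228,230:256]
m=((h[...,1]>140)&(h[...,2]<190)&(h[...,2]>30)&((h[...,0]<12)|(h[...,0]>172))).astype(np.uint8)
y,x=np.nonzero(m);print(x.min()+230,x.max()+230,y.min()+188,y.max()+188)
for v in range(y.min(),y.max(),4):
    xx=x[y==v]; print(v+188,xx.mean()+230,len(xx),ray(s,xx.mean()+230,v+188,.015).round(4))
E
```

```text
[ 0.5506711  -0.045       0.11342144]
[ 0.47971171 -0.045       0.11113245]
236 250 203 224
203 247.0 1 [ 0.5144 -0.0805  0.015 ]
207 246.0 9 [ 0.5151 -0.0642  0.015 ]
211 244.0 11 [ 0.5179 -0.0482  0.015 ]
215 243.0 13 [ 0.5185 -0.0328  0.015 ]
219 242.0 13 [ 0.5191 -0.0178  0.015 ]
223 241.5 8 [ 0.5187 -0.0033  0.015 ]
```

```bash
python3 - <<'E'
from h import *
s=load("s1");t=load("t1");o=get_obs();print(o["t"],o["tool_pos"],o["opening"])
for z in(.0676,.08,.11):
  for x in(.47,.5106,.55): print(z,x,proj(t,[x,-.045,z]).round(1),proj(s,[x,-.045,z]).round(1))
s2=snap("side","s2");t2=snap("top","t2")
a=cv2.resize(t2["img"][100:280,150:330],None,fx=2.2,fy=2.2);b=cv2.resize(s2["img"][90:270,160:340],None,fx=2.2,fy=2.2)
cv2.imwrite("pics/a2.png",np.hstack([a,b]))
E
```

```text
2.5 [ 0.51510833 -0.04621104  0.07359177] 0.059600227267430916
0.0676 0.47 [225.2 209.2] [266.9 190.9]
0.0676 0.5106 [225.5 188.3] [247.  190.2]
0.0676 0.55 [225.7 168.4] [227.8 189.6]
0.08 0.47 [225.  208.3] [266.9 185.6]
0.08 0.5106 [225.2 187.2] [246.9 184.9]
0.08 0.55 [225.5 167. ] [227.6 184.3]
0.11 0.47 [224.3 206.1] [267.1 172.5]
0.11 0.5106 [224.7 184.3] [246.7 171.8]
0.11 0.55 [224.9 163.4] [227.1 171.2]
```

View pics/a2.png

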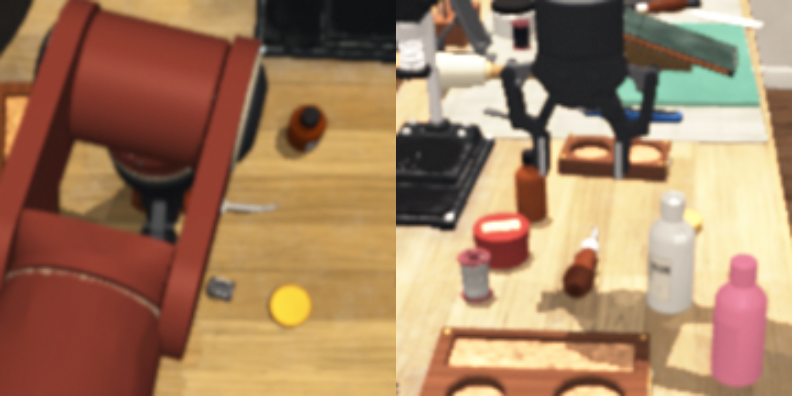

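The side view puts the finger tips at (226,168) and (262,170) px, about z 0.11, although the reported TCP is at z 0.073. I'll go down in small steps, watching the force and the pictures.

Emit:
carry_out:
  rows:
    - [0,0,0,0,0,0.1,-0.4]
    - [0,0,0,0,0,0.17,-0.4]
    - [0,0,0,0,0,0.17,-0.4]
    - [0,0,0,0,0,0.17,-0.4]

```text
t: 3.0
tool_pos: [0.5166, -0.0465, 0.0244]
tool_rot: [2.285, 2.153, 0.002]
contact_force: [-0.3, 0.1, 0.4]
opening: 0.0595
grip_force: 0.0
```

```bash
python3 - <<'E'
from h import *
o=get_obs();print(o["tool_pos"],o["opening"])
s=snap("side","s3")
crop(s,190,300,140,240,5,"a3")
for z in(0.0,.02,.03,.05,.07): print(z,[proj(s,[x,-.045,z]).round(1) for x in(.478,.515,.552)])
E
```

```text
[ 0.51660086 -0.04653942  0.02437387] 0.059451077098382044
0.0 [array([262.8, 218.5]), array([245.3, 217.8]), array([227.9, 217.2])]
0.02 [array([262.8, 210.5]), array([245.2, 209.9]), array([227.6, 209.2])]
0.03 [array([262.9, 206.4]), array([245.1, 205.8]), array([227.5, 205.2])]
0.05 [array([262.9, 198.2]), array([245. , 197.6]), array([227.1, 197. ])]
0.07 [array([263. , 189.7]), array([244.8, 189.2]), array([226.8, 188.6])]
```

View pics/a3.png

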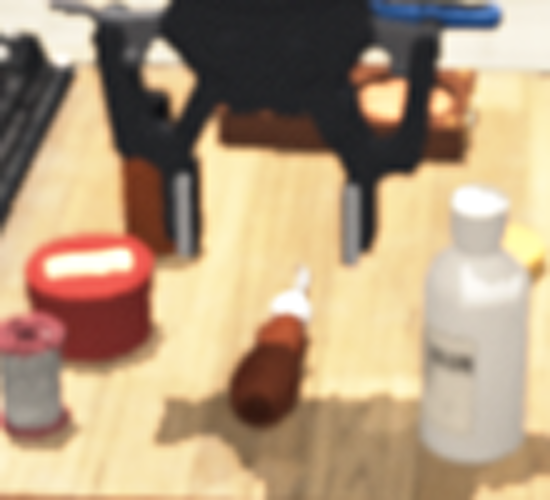

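Tips are now at (227,191) and (261,192) px, about z 0.064 against a reported TCP of 0.024. The tips stay 40 mm above the reported TCP. I'll follow the tips by template matching and keep descending carefully.

Emit:
carry_out:
  rows:
    - [0,0,0,0,0,0.04,-0.4]
    - [0,0,0,0,0,0.08,-0.4]
    - [0,0,0,0,0,0.08,-0.4]

```text
t: 3.35
tool_pos: [0.5135, -0.0458, -0.0037]
tool_rot: [-2.284, -2.152, 0.003]
contact_force: [-0.5, 0.4, 0.1]
opening: 0.0599
grip_force: 0.0
```

```bash
cat >> h.py <<'E'
def tips(d,y,ref=None):
    "tip points of the two fingers in the side view, by matching the tip patches of s3 (tips at 227,191 / 260.6,192.4)"
    r=load("s3")["img"];c=-d["R"].T@d["t"];out=[]
    for u,v in((227,191.2),(260.6,192.4)):
        x0,y0=int(u)-8,int(v)-15;p=r[y0:y0+20,x0:x0+15]
        m=cv2.matchTemplate(d["img"],p,cv2.TM_CCOEFF_NORMED);_,q,_,l=cv2.minMaxLoc(m)
        uu,vv=u+l[0]-x0,v+l[1]-y0;g=d["R"].T@np.linalg.inv(d["mtx"])@np.array([uu,vv,1]);out.append((round(q,2),round(uu,1),round(vv,1),(c+g*(y-c[1])/g[1]).round(3)))
    return out
E
python3 - <<'E'
from h import *
print(get_obs()["tool_pos"]);print(tips(snap("side","s4"),-.045))
E
```

```text
[ 0.5135066  -0.04577845 -0.00367045]
[(0.83, 217, 212.2, array([ 0.575, -0.045,  0.012])), (0.96, 261.6, 204.4, array([ 0.481, -0.045,  0.035]))]
```

Emit:
carry_out:
  rows:
    - [0,0,0,0,0,0.04,-0.4]
    - [0,0,0,0,0,0.07,-0.4]
    - [0,0,0,0,0,0.07,-0.4]

```text
t: 3.7
tool_pos: [0.5135, -0.0458, -0.0247]
tool_rot: [-2.284, -2.153, 0.003]
contact_force: [-1.4, 0.6, 0.3]
opening: 0.0599
grip_force: 0.0
```

```bash
python3 - <<'E'
from h import *
print(get_obs()["tool_pos"]);s=snap("side","s5");print(tips(s,-.045))
crop(s,190,300,140,240,5,"a5")
E
```

```text
[ 0.51353929 -0.04578489 -0.02467353]
[(0.83, 217, 212.2, array([ 0.575, -0.045,  0.012])), (0.95, 261.6, 212.4, array([ 0.481, -0.045,  0.015]))]
```

View pics/a5.png

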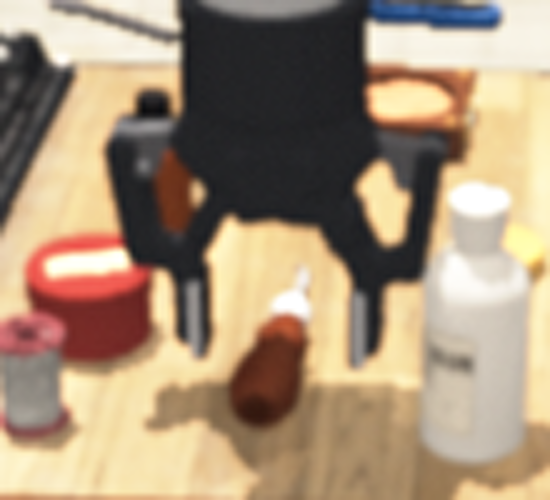

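The fingers straddle the handle at its middle, with tips at (230,211) and (262,212) px, z about 15 mm. I'll close now and then test-lift.

Emit:
carry_out:
  rows:
    - [0,0,0,0,0,0,1]
    - [0,0,0,0,0,0,1]
    - [0,0,0,0,0,0,1]
    - [0,0,0,0,0,0,1]
    - [0,0,0,0,0,0,1]
  force: 50

```text
t: 4.25
tool_pos: [0.5159, -0.0462, -0.0219]
tool_rot: [2.286, 2.154, 0.001]
contact_force: [-0.8, 0.6, 4.1]
opening: 0.0235
grip_force: 48.9
```

Emit:
carry_out:
  rows:
    - [0,0,0,0,0,0,1]
    - [0,0,0,0,0,-0.1,1]
    - [0,0,0,0,0,-0.2,1]
    - [0,0,0,0,0,-0.3,1]
    - [0,0,0,0,0,-0.3,1]

```text
t: 4.75
tool_pos: [0.5185, -0.047, 0.0719]
tool_rot: [2.281, 2.15, 0.007]
contact_force: [0.6, -0.6, 0.8]
opening: 0.023
grip_force: 48.8
```

```bash
python3 - <<'E'
from h import *
o=get_obs();print(o["tool_pos"],o["opening"],o["grip_force"]);s=snap("side","s6");print(tips(s,-.045))
t=snap("top","t6")
a=cv2.resize(t["img"][100:280,150:330],None,fx=2.2,fy=2.2);b=cv2.resize(s["img"][90:270,160:340],None,fx=2.2,fy=2.2)
cv2.imwrite("pics/a6.png",np.hstack([a,b]))
E
```

```text
[ 0.5185161  -0.04699826  0.07193709] 0.02303965376751793 48.80389625198404
[(0.88, 225, 191.2, array([ 0.556, -0.045,  0.064])), (0.85, 470.6, 183.4, array([ 0.073, -0.045,  0.1  ]))]
```

View pics/a6.png

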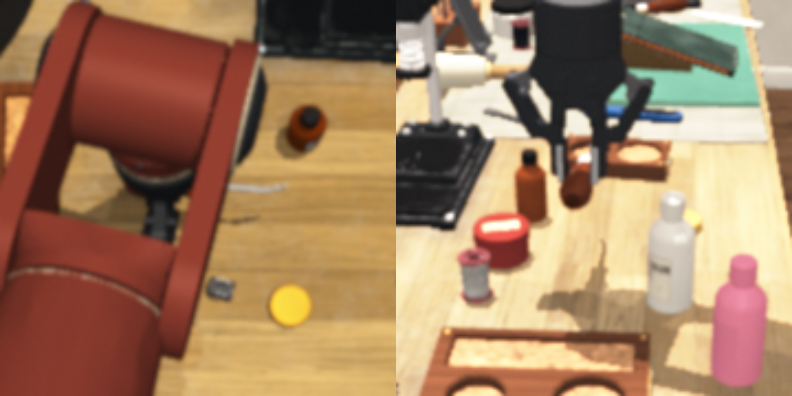

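The awl is held level. The tip is at (281,185) px in the top view and the tips of the fingers show at side crop (557,175) and (590,178). I'll work out the awl's offset in the grip from the blade tip.

```bash
python3 - <<'E'
from h import *
t=load("t6");s=load("s6")
f=lambda x,y,x0,y0,k:((x+.5)/k-.5+x0,(y+.5)/k-.5+y0)
for z in(.10,.11): print("tip",ray(t,*f(288,188,150,100,2.2),z))
c=-s["R"].T@s["t"]
for p in((557,175),(590,178),(577,205)):
    u,v=f(p[0]-396,p[1],160,90,2.2);g=s["R"].T@np.linalg.inv(s["mtx"])@np.array([u,v,1]);
    for y in(-.045,-.009):print(p,y,(c+g*(y-c[1])/g[1]).round(4))
E
```

```text
tip [ 0.51157264 -0.14921866  0.1       ]
tip [ 0.50970632 -0.14846173  0.11      ]
(557, 175) -0.045 [ 0.5382 -0.045   0.1148]
(557, 175) -0.009 [ 0.5335 -0.009   0.1336]
(590, 178) -0.045 [ 0.5082 -0.045   0.1128]
(590, 178) -0.009 [ 0.5049 -0.009   0.1316]
(577, 205) -0.045 [ 0.5205 -0.045   0.0844]
(577, 205) -0.009 [ 0.5166 -0.009   0.1045]
```

Emit:
carry_out:
  rows:
    - [0,0,0,0,0,-0.12,1]
    - [0,0,0,0,0,-0.217,1]
    - [0,0,0,0.16,0.05,-0.217,1]
    - [0,0,0,0.31,0.1,-0.217,1]
    - [0,0,0,0.454,0.15,-0.217,1]

```text
t: 5.35
tool_pos: [0.5674, 0.0885, 0.1302]
tool_rot: [-2.286, -2.152, 0.004]
contact_force: [1.0, -0.3, -0.7]
opening: 0.023
grip_force: 49.0
```

Emit:
carry_out:
  rows:
    - [0,0,0.2385,0,0,0,1]
    - [0,0,0.2385,0,0,0,1]
    - [0,0,0.2385,0,0,0,1]
    - [0,0,0.2385,0,0,0,1]
    - [0,0,0.2385,0,0,0,1]

```text
t: 5.85
tool_pos: [0.5665, 0.0871, 0.1293]
tool_rot: [-2.918, -1.159, 0.007]
contact_force: [1.1, 0.4, -0.4]
opening: 0.0232
grip_force: 49.0
```

Emit:
carry_out:
  rows:
    - [0,0,0.2385,0,0,0,1]
    - [0,0,0.2385,0,0,0,1]
    - [0,0,0.2385,0,0,0,1]
    - [0,0,0.2385,0,0,0,1]
    - [0,0,0.2385,0,0,0,1]

```text
t: 6.35
tool_pos: [0.5665, 0.087, 0.1294]
tool_rot: [3.141, 0.011, -0.008]
contact_force: [0.0, -0.1, -0.8]
opening: 0.0232
grip_force: 49.0
```

Emit:
carry_out:
  rows:
    - [0,0,0,0,0,0,1]
    - [0,0,0,0,0,0,1]

```text
t: 6.55
tool_pos: [0.5671, 0.0871, 0.1305]
tool_rot: [3.141, 0.025, -0.005]
contact_force: [-0.1, 0.7, -0.7]
opening: 0.0235
grip_force: 49.0
```

Emit:
carry_out:
  rows:
    - [0,0,0,0,0,0.14,1]
    - [0,0,0,0,0,0.27,1]
    - [0,0,0,0,0,0.37,1]
    - [0,0,0,0,0,0.41,1]
    - [0,0,0,0,0,0.41,1]

```text
t: 7.05
tool_pos: [0.566, 0.0871, 0.0069]
tool_rot: [3.141, 0.023, -0.008]
contact_force: [0.2, -0.6, -1.0]
opening: 0.0238
grip_force: 49.0
```

Emit:
carry_out:
  rows:
    - [0,0,0,0,0,0.02,1]
    - [0,0,0,0,0,0.035,1]
    - [0,0,0,0,0,0.045,1]
    - [0,0,0,0,0,0.045,1]

```text
t: 7.45
tool_pos: [0.5685, 0.0872, -0.0036]
tool_rot: [-3.141, -0.021, -0.001]
contact_force: [1.4, -0.0, -1.1]
opening: 0.023
grip_force: 49.0
```

```bash
python3 - <<'E'
from h import *
o=get_obs();print(o["tool_pos"],o["opening"],o["contact_force"]);s=snap("side","s7")
crop(s,140,300,110,300,3.1,"a7")
E
```

```text
[ 0.56849415  0.08716908 -0.00361316] 0.022997918244499177 [ 1.42486685 -0.01572839 -1.14527352]
```

View pics/a7.png

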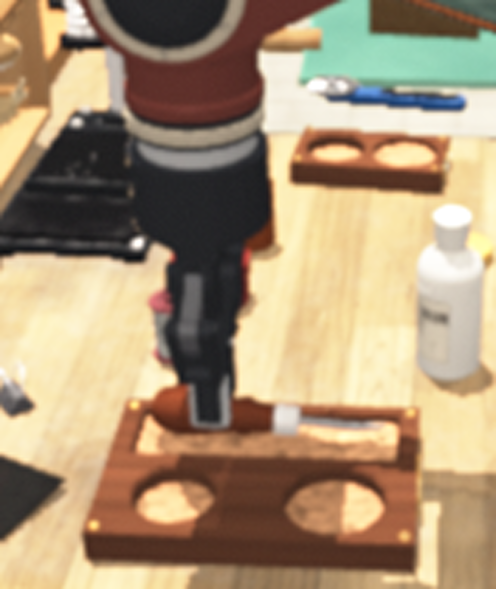

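The awl hangs just above the groove and is well aligned, from the handle end at crop (155,405) to the blade tip at (385,425). I'll lower it until it touches.

Emit:
carry_out:
  rows:
    - [0,0,0,0,0,0.012,1]
    - [0,0,0,0,0,0.02,1]
    - [0,0,0,0,0,0.02,1]

```text
t: 7.8
tool_pos: [0.5688, 0.0872, -0.0089]
tool_rot: [3.142, 0.021, 0.001]
contact_force: [-1.5, -0.2, 5.6]
opening: 0.0232
grip_force: 50.1
```

Emit:
carry_out:
  rows:
    - [0,0,0,0,0,0.008,1]
    - [0,0,0,0,0,0.012,1]
    - [0,0,0,0,0,0.012,1]

```text
t: 8.1
tool_pos: [0.5691, 0.0872, -0.0091]
tool_rot: [3.141, 0.021, -0.001]
contact_force: [-12.1, -0.7, 23.8]
opening: 0.0232
grip_force: 53.9
```

Emit:
carry_out:
  rows:
    - [0,0,0,0,0,-0.01,0]
    - [0,0,0,0,0,-0.01,0]
    - [0,0,0,0,0,-0.01,0]
    - [0,0,0,0,0,-0.01,0]

```text
t: 8.5
tool_pos: [0.5677, 0.0871, -0.0113]
tool_rot: [3.142, 0.02, -0.002]
contact_force: [-0.4, 0.3, 1.0]
opening: 0.0424
grip_force: 0.0
```

Emit:
carry_out:
  rows:
    - [0,0,0,0,0,-0.06,0]
    - [0,0,0,0,0,-0.2,0]
    - [0,0,0,0,0,-0.35,0]
    - [0,0,0,0,0,-0.45,0]
    - [0,0,0,0,0,-0.45,0]

```text
t: 9.0
tool_pos: [0.572, 0.0873, 0.1305]
tool_rot: [-3.141, -0.021, -0.016]
contact_force: [0.2, -0.4, 0.1]
opening: 0.0425
grip_force: 0.0
```

Emit:
carry_out:
  rows:
    - [0,0,0,0.075,0.18,0,-0.3]
    - [0,0,0,0.15,0.362,0,-0.3]
    - [0,0,0,0.15,0.362,0,-0.3]

```text
t: 9.3
tool_pos: [0.615, -0.0242, 0.1229]
tool_rot: [3.141, 0.016, -0.002]
contact_force: [-0.0, 0.6, -0.5]
opening: 0.0556
grip_force: 0.0
```

Emit:
carry_out:
  rows:
    - [0,0,-0.238,0,0,0,-0.3]
    - [0,0,-0.238,0,0,0,-0.3]
    - [0,0,-0.238,0,0,0,-0.3]
    - [0,0,-0.238,0,0,0,-0.3]
    - [0,0,-0.238,0,0,0,-0.3]

```text
t: 9.8
tool_pos: [0.6136, -0.0205, 0.1225]
tool_rot: [-2.912, -1.175, 0.004]
contact_force: [-0.3, 0.5, -0.4]
opening: 0.0551
grip_force: 0.0
```

Emit:
carry_out:
  rows:
    - [0,0,-0.238,0,0,0,-0.3]
    - [0,0,-0.238,0,0,0,-0.3]
    - [0,0,-0.238,0,0,0,-0.3]
    - [0,0,-0.238,0,0,0,-0.3]
    - [0,0,-0.238,0,0,0,-0.3]

```text
t: 10.3
tool_pos: [0.6136, -0.0204, 0.1225]
tool_rot: [-2.281, -2.157, 0.002]
contact_force: [-0.3, -0.1, 0.9]
opening: 0.0557
grip_force: 0.0
```

Emit:
carry_out:
  rows:
    - [0,0,-0.018,0,0,0,-0.3]
    - [0,0,-0.018,0,0,0,-0.3]
    - [0,0,-0.018,0,0,0,-0.3]

```text
t: 10.6
tool_pos: [0.614, -0.0206, 0.1232]
tool_rot: [-2.228, -2.213, 0.002]
contact_force: [-0.1, -0.1, 0.5]
opening: 0.0556
grip_force: 0.0
```

```bash
python3 - <<'E'
from h import *
o=get_obs();print(o["tool_pos"],o["tool_rot"],o["q"]);s=snap("side","s8");print(tips(s,-.02))
t=snap("top","t8")
a=cv2.resize(t["img"][110:240,100:290],None,fx=2.1,fy=2.1);b=cv2.resize(s["img"][110:300,130:300],None,fx=2.3,fy=2.3)
o=np.zeros((440,800,3),np.uint8);o[:a.shape[0],:a.shape[1]]=a;o[:b.shape[0],405:405+b.shape[1]]=b[:,:395];cv2.imwrite("pics/a8.png",o)
E
```

```text
[ 0.61399722 -0.0205816   0.12323221] [-2.22808330e+00 -2.21256059e+00  1.53648118e-03] [-1.54655302e-01  8.09976979e-02  1.70263273e+00  1.41400642e-04
  1.35980172e+00 -1.47693872e-01]
[(0.88, 225, 191.2, array([ 0.552, -0.02 ,  0.078])), (0.85, 470.6, 183.4, array([ 0.085, -0.02 ,  0.113]))]
```

View pics/a8.png

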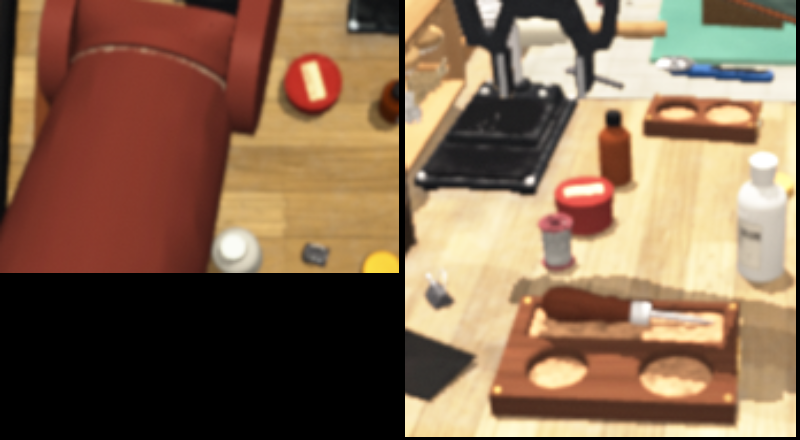

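The awl lies in the groove, from the handle at (545,300) to the tip at (715,322) in the crop. The finger tips are at crop (509,90) and (582,95), above the spool at (555,240). I'll check their x against the spool.

```bash
python3 - <<'E'
from h import *
s=load("s8");c=-s["R"].T@s["t"]
for p in((509,90),(582,95)):
    u,v=130+(p[0]-404.5)/2.3-.5,110+(p[1]+.5)/2.3-.5;g=s["R"].T@np.linalg.inv(s["mtx"])@np.array([u,v,1]);print((c+g*(-.0206-c[1])/g[1]).round(4))
E
```

```text
[ 0.6447 -0.0206  0.1675]
[ 0.5839 -0.0206  0.1648]
```

Emit:
carry_out:
  rows:
    - [0,0,0,0,0,0.14,-0.3]
    - [0,0,0,0,0,0.28,-0.3]
    - [0,0,0,0,0,0.4,-0.3]
    - [0,0,0,0,0,0.487,-0.3]
    - [0,0,0,0,0,0.487,-0.3]

```text
t: 11.2
tool_pos: [0.6101, -0.0202, -0.0269]
tool_rot: [-2.223, -2.209, 0.009]
contact_force: [-1.0, 0.7, -0.1]
opening: 0.0553
grip_force: 0.0
```

Emit:
carry_out:
  rows:
    - [0,0,0,0,0,0,1]
    - [0,0,0,0,0,0,1]
    - [0,0,0,0,0,0,1]
    - [0,0,0,0,0,0,1]
    - [0,0,0,0,0,0,1]
  force: 30

```text
t: 11.7
tool_pos: [0.6164, -0.0212, -0.0195]
tool_rot: [2.226, 2.213, 0.003]
contact_force: [-1.2, 0.3, 6.1]
opening: 0.0277
grip_force: 29.8
```

Emit:
carry_out:
  rows:
    - [0,0,0,0,0,-0.05,1]
    - [0,0,0,0,0,-0.12,1]
    - [0,0,0,0,0,-0.24,1]
    - [0,0,0,0,0,-0.36,1]
    - [0,0,0,0,0,-0.36,1]

```text
t: 12.2
tool_pos: [0.619, -0.0215, 0.0941]
tool_rot: [2.221, 2.208, 0.011]
contact_force: [0.7, -0.0, 0.3]
opening: 0.0278
grip_force: 29.6
```

```bash
python3 - <<'E'
from h import *
o=get_obs();print(o["tool_pos"],o["opening"],o["grip_force"]);s=snap("side","s9");crop(s,130,300,90,300,2.5,"a9")
# spool gone from its place?
a=load("s8")["img"][200:228,186:204].astype(float);print(a.mean((0,1)),s["img"][200:228,186:204].mean((0,1)))
E
```

```text
[ 0.61901173 -0.02148034  0.09407313] 0.027799881275218048 29.644312660675496
[124.4702381  142.59722222 180.41269841] [158.36904762 197.86309524 225.24404762]
```

Emit:
carry_out:
  rows:
    - [0,0,0,0.14,-0.03,0,1]
    - [0,0,0,0.28,-0.06,0,1]
    - [0,0,0,0.42,-0.09,0,1]
    - [0,0,0,0.55,-0.112,0,1]
    - [0,0,0,0.55,-0.112,0,1]

```text
t: 12.75
tool_pos: [0.5795, 0.1482, 0.0847]
tool_rot: [-2.22, -2.218, 0.003]
contact_force: [0.1, -0.0, 0.1]
opening: 0.0278
grip_force: 29.6
```

Emit:
carry_out:
  rows:
    - [0,0,0,0,0,0,1]
    - [0,0,0,0,0,0,1]
    - [0,0,0,0,0,0,1]

```text
t: 13.05
tool_pos: [0.582, 0.1431, 0.0859]
tool_rot: [-2.23, -2.213, 0.001]
contact_force: [-0.0, -0.4, -1.4]
opening: 0.0274
grip_force: 29.6
```

```bash
python3 - <<'E'
from h import *
o=get_obs();print(o["tool_pos"],o["tool_rot"],o["contact_force"]);s=snap("side","s10");t=snap("top","t10")
h=cv2.cvtColor(s["img"],cv2.COLOR_BGR2HSV)
# pink-ish flange pixels of the spool
p=proj(s,[.5815,.1446,.12]);print("expected foot~.1",p,proj(s,[.5815,.1446,.10]),proj(s,[.5815,.1446,.145]))
x0,y0=int(p[0])-35,int(p[1])-45
print(x0,y0);crop(s,x0,x0+70,y0,y0+110,5,"a10")
E
```

```text
[0.5819914  0.14306125 0.08587881] [-2.22956014e+00 -2.21284421e+00  1.14436488e-03] [-0.04501282 -0.36326471 -1.36468793]
expected foot~.1 [192.80965565 219.22229092] [193.68871092 229.35420469] [191.67669447 206.16388008]
157 174
```

View pics/a10.png

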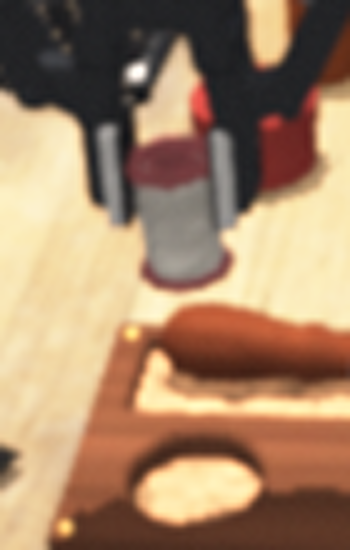

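The spool is held by its top flange, tilted about 4°. Its foot is at (194,228) px, over the pocket as intended. I'll lower it.

Emit:
carry_out:
  rows:
    - [0,0,0,0,0,0.1,1]
    - [0,0,0,0,0,0.2,1]
    - [0,0,0,0,0,0.28,1]
    - [0,0,0,0,0,0.28,1]

```text
t: 13.55
tool_pos: [0.5784, 0.1431, -0.0021]
tool_rot: [-2.225, -2.21, 0.01]
contact_force: [-0.6, 0.1, -1.6]
opening: 0.0274
grip_force: 29.7
```

Emit:
carry_out:
  rows:
    - [0,0,0,0,0,0.02,1]
    - [0,0,0,0,0,0.03,1]
    - [0,0,0,0,0,0.03,1]

```text
t: 13.85
tool_pos: [0.5829, 0.1443, -0.0056]
tool_rot: [2.227, 2.214, 0.002]
contact_force: [-0.4, 0.2, -0.0]
opening: 0.0277
grip_force: 29.7
```

Emit:
carry_out:
  rows:
    - [0,0,0,0,0,0.01,1]
    - [0,0,0,0,0,0.012,1]
    - [0,0,0,0,0,0.012,1]

```text
t: 14.15
tool_pos: [0.5821, 0.1444, -0.0101]
tool_rot: [2.228, 2.215, 0.0]
contact_force: [-1.5, 0.5, -1.1]
opening: 0.028
grip_force: 29.7
```

Emit:
carry_out:
  rows:
    - [0,0,0,0,0,0.008,1]
    - [0,0,0,0,0,0.012,1]
    - [0,0,0,0,0,0.012,1]

```text
t: 14.45
tool_pos: [0.583, 0.1446, -0.0115]
tool_rot: [2.227, 2.215, 0.002]
contact_force: [-5.1, -0.8, 11.2]
opening: 0.0276
grip_force: 29.7
```

Emit:
carry_out:
  rows:
    - [0,0,0,0,0,0.005,1]
    - [0,0,0,0,0,0.007,1]
    - [0,0,0,0,0,0.007,1]

```text
t: 14.75
tool_pos: [0.5836, 0.1448, -0.0116]
tool_rot: [2.227, 2.215, 0.002]
contact_force: [-8.4, 0.3, 19.3]
opening: 0.0276
grip_force: 29.7
```

Emit:
carry_out:
  rows:
    - [0,0,0,0,0,-0.01,-0.2]
    - [0,0,0,0,0,-0.01,-0.2]
    - [0,0,0,0,0,-0.01,-0.2]
    - [0,0,0,0,0,-0.06,-0.2]
    - [0,0,0,0,0,-0.2,-0.2]

```text
t: 15.25
tool_pos: [0.5775, 0.1437, 0.0398]
tool_rot: [-2.223, -2.21, 0.013]
contact_force: [0.3, 0.1, -0.3]
opening: 0.0509
grip_force: 0.0
```

Emit:
carry_out:
  rows:
    - [0,0,0,0,0,-0.12,-0.8]
    - [0,0,0,0,0,-0.23,-0.8]
    - [0,0,0,0,0,-0.23,-0.8]

```text
t: 15.55
tool_pos: [0.5862, 0.1449, 0.1207]
tool_rot: [2.223, 2.21, 0.015]
contact_force: [0.7, -0.0, 1.2]
opening: 0.0766
grip_force: 0.0
```

Emit:
carry_out:
  rows:
    - [0,0,0,-0.12,-0.11,0,-0.8]
    - [0,0,0,-0.24,-0.22,0,-0.8]
    - [0,0,0,-0.36,-0.33,0,-0.8]
    - [0,0,0,-0.48,-0.44,0,-0.8]
    - [0,0,0,-0.555,-0.5,0,-0.8]

```text
t: 16.05
tool_pos: [0.4285, -0.0226, 0.1122]
tool_rot: [-2.228, -2.213, 0.002]
contact_force: [-0.9, -0.8, 0.4]
opening: 0.0769
grip_force: 0.0
```

Emit:
carry_out:
  rows:
    - [0,0,0,0,0,0,-0.8]
    - [0,0,0,0,0,0,-0.8]
    - [0,0,0,0,0,0,-0.8]

```text
t: 16.35
tool_pos: [0.4315, -0.0208, 0.1131]
tool_rot: [-2.227, -2.216, -0.001]
contact_force: [-0.0, 0.9, 0.0]
opening: 0.077
grip_force: 0.0
```

```bash
python3 - <<'E'
from h import *
o=get_obs();print(o["tool_pos"],o["tool_rot"],o["opening"]);s=snap("side","s11");t=snap("top","t11")
P=lambda X:proj(s,X).round(1)
# spool top flange (pinkish) near pocket
h=cv2.cvtColor(s["img"],cv2.COLOR_BGR2LAB).astype(int)
for nm,X in(("flange top",[.5815,.1446,.05]),("foot",[.5815,.1446,.008])):print(nm,P(X))
u,v=P([.5815,.1446,.05]).astype(int)
r=h[v-16:v+22,u-18:u+19]
grey=(abs(r[...,1]-128)<8)&(abs(r[...,2]-128)<10)&(r[...,0]>90)
y,x=np.nonzero(grey);print("grey thread",len(x),x.mean()+u-18,y.min()+v-16,y.max()+v-16)
for q in range(y.min(),y.max(),3):
    xx=x[y==q];print(q+v-16,xx.mean()+u-18,len(xx))
print(P([.5815,.1446,.045]),P([.5815,.1446,.012]))
E
```

```text
[ 0.43146057 -0.02084106  0.1131448 ] [-2.22716004e+00 -2.21563663e+00 -5.43505361e-04] 0.07701741240159961
flange top [195.8 253.5]
foot [197.4 272.7]
grey thread 191 196.9109947643979 260 274
260 202.0 3
263 196.5 16
266 196.5 16
269 197.0 13
272 197.0 13
[196.  255.9] [197.3 270.9]
```

Emit:
carry_out:
  rows:
    - [0,0,0,0,0,0.08,-0.8]
    - [0,0,0,0,0,0.18,-0.8]
    - [0,0,0,0,0,0.28,-0.8]
    - [0,0,0,0,0,0.343,-0.8]
    - [0,0,0,0,0,0.343,-0.8]

```text
t: 16.95
tool_pos: [0.4283, -0.02, 0.0068]
tool_rot: [-2.222, -2.212, 0.006]
contact_force: [0.0, 0.0, 0.6]
opening: 0.0772
grip_force: 0.0
```

Emit:
carry_out:
  rows:
    - [0,0,0,0,0,0,1]
    - [0,0,0,0,0,0,1]
    - [0,0,0,0,0,0,1]
    - [0,0,0,0,0,0,1]
    - [0,0,0,0,0,0,1]
  force: 40

```text
t: 17.45
tool_pos: [0.4327, -0.0215, 0.012]
tool_rot: [2.226, 2.213, 0.003]
contact_force: [-0.5, 1.4, 6.1]
opening: 0.0417
grip_force: 41.1
```

Emit:
carry_out:
  rows:
    - [0,0,0,0,0,-0.03,1]
    - [0,0,0,0,0,-0.07,1]
    - [0,0,0,0,0,-0.15,1]
    - [0,0,0,0,0,-0.23,1]
    - [0,0,0,0,0,-0.23,1]

```text
t: 17.95
tool_pos: [0.434, -0.022, 0.0836]
tool_rot: [2.223, 2.21, 0.007]
contact_force: [0.2, 0.0, -0.3]
opening: 0.0415
grip_force: 40.7
```

```bash
python3 - <<'E'
from h import *
o=get_obs();print(o["tool_pos"],o["opening"],o["grip_force"],o["contact_force"]);s=snap("side","s12")
m=(s["img"].min(2)>150)&(cv2.cvtColor(s["img"],cv2.COLOR_BGR2HSV)[...,1]<45)
sub=m[100:250,245:315].astype(np.uint8)
n,l,st,ce=cv2.connectedComponentsWithStats(sub)
for i in range(1,n):
    if st[i,4]>40:
        print(st[i]+np.array([245,100,0,0,0]),ce[i]+[245,100])
        y,x=np.nonzero(l==i)
        for q in range(y.min(),y.max(),6): xx=x[y==q];print("  ",q+100,xx.min()+245,xx.max()+245)
for z in(0,.03,.07,.09,.182):print(z,proj(s,[.4315,-.021,z]).round(1))
E
```

```text
[ 0.43401423 -0.02198992  0.08359818] 0.04146495637035607 40.74589144089259 [ 0.17670544  0.04068111 -0.26020451]
[245 134   8   6  44] [248.18181818 136.54545455]
   134 245 251
[302 138  10   9  61] [306.29508197 141.37704918]
   138 303 310
   144 304 308
[ 275  141   23   64 1052] [285.49619772 171.66730038]
   141 290 291
   147 276 296
   153 281 297
   159 278 293
   165 275 295
   171 275 295
   177 279 295
   183 276 294
   189 276 293
   195 275 294
   201 281 286
[245 142  13   9  92] [250.22826087 146.7173913 ]
   142 245 245
   148 245 256
0 [284.7 225.8]
0.03 [285.1 213.5]
0.07 [285.7 196.6]
0.09 [286.  187.8]
0.182 [287.5 144.8]
```

Emit:
carry_out:
  rows:
    - [0,0,0,0,0.12,0,1]
    - [0,0,0,0.07,0.197,0,1]
    - [0,0,0,0.23,0.197,0,1]
    - [0,0,0,0.39,0.197,0,1]
    - [0,0,0,0.55,0.197,0,1]

```text
t: 18.5
tool_pos: [0.4899, 0.1447, 0.0774]
tool_rot: [-2.228, -2.213, 0.003]
contact_force: [0.8, 0.6, -1.5]
opening: 0.0416
grip_force: 40.9
```

Emit:
carry_out:
  rows:
    - [0,0,0,0,0,0,1]
    - [0,0,0,0,0,0,1]
    - [0,0,0,0,0,0,1]
    - [0,0,0,0,0,0.07,1]
    - [0,0,0,0,0,0.13,1]

```text
t: 19.0
tool_pos: [0.4915, 0.1418, 0.0397]
tool_rot: [2.23, 2.212, 0.001]
contact_force: [0.4, 0.4, -1.7]
opening: 0.0415
grip_force: 40.9
```

Emit:
carry_out:
  rows:
    - [0,0,0,0,0,0,1]
    - [0,0,0,0,0,0.03,1]
    - [0,0,0,0,0,0.05,1]
    - [0,0,0,0,0,0.05,1]

```text
t: 19.4
tool_pos: [0.4907, 0.143, 0.0245]
tool_rot: [-2.228, -2.214, 0.001]
contact_force: [-0.7, -0.2, -1.1]
opening: 0.0414
grip_force: 40.9
```

Emit:
carry_out:
  rows:
    - [0,0,0,0,0,0.01,1]
    - [0,0,0,0,0,0.017,1]
    - [0,0,0,0,0,0.017,1]

```text
t: 19.7
tool_pos: [0.4913, 0.1435, 0.0202]
tool_rot: [2.228, 2.215, 0.001]
contact_force: [-0.7, -0.1, -1.3]
opening: 0.0416
grip_force: 40.9
```

Emit:
carry_out:
  rows:
    - [0,0,0,0,0,0.005,1]
    - [0,0,0,0,0,0.008,1]
    - [0,0,0,0,0,0.008,1]

```text
t: 20.0
tool_pos: [0.4916, 0.1438, 0.02]
tool_rot: [-2.227, -2.215, -0.0]
contact_force: [-5.7, 0.2, 12.3]
opening: 0.0412
grip_force: 42.3
```

Emit:
carry_out:
  rows:
    - [0,0,0,0,0,-0.01,-0.5]
    - [0,0,0,0,0,-0.01,-0.5]
    - [0,0,0,0,0,-0.01,-0.5]
    - [0,0,0,0,0,-0.08,-0.5]
    - [0,0,0,0,0,-0.2,-0.5]

```text
t: 20.5
tool_pos: [0.4881, 0.1429, 0.0747]
tool_rot: [-2.225, -2.212, 0.01]
contact_force: [0.6, 0.0, 0.2]
opening: 0.0641
grip_force: 0.0
```

Emit:
carry_out:
  rows:
    - [0,0,0,0,0,-0.12,-0.5]
    - [0,0,0,0,0,-0.17,-0.5]
    - [0,0,0,-0.16,-0.04,-0.17,-0.5]
    - [0,0,0,-0.32,-0.08,-0.17,-0.5]
    - [0,0,0,-0.48,-0.118,-0.17,-0.5]

```text
t: 21.0
tool_pos: [0.4538, -0.0015, 0.1276]
tool_rot: [-2.225, -2.217, 0.001]
contact_force: [0.6, -0.9, -0.7]
opening: 0.0638
grip_force: 0.0
```

Emit:
carry_out:
  rows:
    - [0,0,0,-0.16,-0.04,0,-0.5]
    - [0,0,0,-0.32,-0.08,0,-0.5]
    - [0,0,0,-0.45,-0.118,0,-0.5]
    - [0,0,0,-0.525,-0.118,0,-0.5]
    - [0,0,0,-0.525,-0.118,0,-0.5]

```text
t: 21.5
tool_pos: [0.4176, -0.1598, 0.1276]
tool_rot: [-2.232, -2.209, 0.001]
contact_force: [0.2, -0.3, 0.1]
opening: 0.0639
grip_force: 0.0
```

Emit:
carry_out:
  rows:
    - [0,0,0,0,0,0,-0.5]
    - [0,0,0,0,0,0,-0.5]

```text
t: 21.7
tool_pos: [0.4184, -0.1566, 0.1279]
tool_rot: [-2.226, -2.215, -0.0]
contact_force: [-0.1, -0.2, 0.4]
opening: 0.0641
grip_force: 0.0
```

```bash
python3 - <<'E'
from h import *
o=get_obs();print(o["tool_pos"],o["tool_rot"],o["opening"]);s=snap("side","s13");t=snap("top","t13")
m=((s["img"].min(2)>140)&(cv2.cvtColor(s["img"],cv2.COLOR_BGR2HSV)[...,1]<45))[170:300,200:270].astype(np.uint8)
n,l,st,ce=cv2.connectedComponentsWithStats(m)
for i in range(1,n):
    if st[i,4]>60:
        print(st[i]+np.array([200,170,0,0,0]))
for z in(.008,.103,.12):print(z,proj(s,[.4915,.1434,z]).round(1))
# small board + spool in top
for n,X in(("spool",[.5815,.1446,.05]),("glue",[.4915,.1434,.12])):print(n,proj(t,X))
x=cv2.resize(t["img"][120:240,100:300],None,fx=2,fy=2);y=cv2.resize(s["img"][150:300,160:310],None,fx=2.6,fy=2.6)
c=np.zeros((400,800,3),np.uint8);c[:240,:400]=x;c[:390,405:795]=y;cv2.imwrite("pics/a13.png",c)
E
```

```text
[ 0.4183917  -0.15663401  0.12791479] [-2.22567881e+00 -2.21535937e+00 -5.16084892e-05] 0.06406170427971104
[ 228  219   33   63 1323]
0.008 [248.8 274.5]
0.103 [248.2 229.5]
0.12 [248.1 220.9]
spool [130.54678925 153.97519835]
glue [120.22210761 192.816121  ]
```

Emit:
carry_out:
  rows:
    - [0,0,0,0,0,0.14,-0.27]
    - [0,0,0,0,0,0.28,-0.27]
    - [0,0,0,0,0,0.41,-0.27]
    - [0,0,0,0,0,0.5,-0.27]
    - [0,0,0,0,0,0.5,-0.27]

```text
t: 22.3
tool_pos: [0.4148, -0.1546, -0.0257]
tool_rot: [-2.219, -2.21, 0.004]
contact_force: [0.7, 1.0, -0.3]
opening: 0.0544
grip_force: 0.0
```

Emit:
carry_out:
  rows:
    - [0,0,0,0,0,0,-0.27]
    - [0,0,0,0,0,0.01,-0.27]
    - [0,0,0,0,0,0.02,-0.27]
    - [0,0,0,0,0,0.02,-0.27]

```text
t: 22.7
tool_pos: [0.4193, -0.1581, -0.0264]
tool_rot: [2.227, 2.214, 0.001]
contact_force: [0.1, 0.8, -1.1]
opening: 0.0546
grip_force: 0.0
```

```bash
python3 - <<'E'
from h import *
o=get_obs();print(o["tool_pos"],o["opening"],o["contact_force"]);s=snap("side","s14")
crop(s,250,330,130,220,6,"a14")
print([(z,proj(s,[.418,-.157,z]).round(1)) for z in(0,.0065,.013,.03)])
E
```

```text
[ 0.41928676 -0.15812695 -0.02643975] 0.054633793027678415 [ 0.14757724  0.81273258 -1.11547553]
[(0, array([291.4, 192.7])), (0.0065, array([291.5, 190.2])), (0.013, array([291.6, 187.8])), (0.03, array([291.9, 181.3]))]
```

View pics/a14.png

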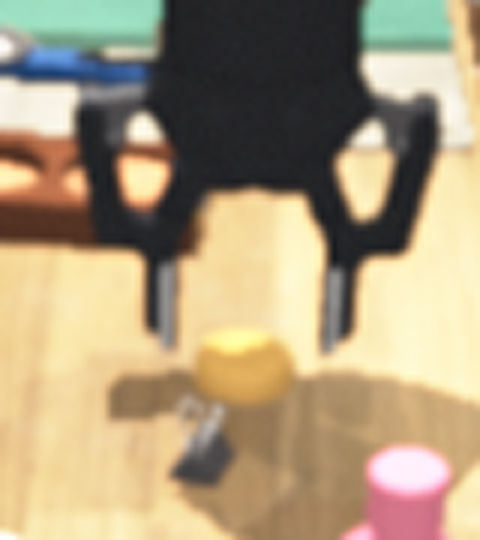

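The tips are at (278,188) and (305,189) px, about 11 mm above the bench, and centred on the puck at (291,190). I'll go 4.5 mm lower and close.

Emit:
carry_out:
  rows:
    - [0,0,0,0,0,0.01,-0.27]
    - [0,0,0,0,0,0.015,-0.27]
    - [0,0,0,0,0,0.015,-0.27]

```text
t: 23.05
tool_pos: [0.4182, -0.1576, -0.0322]
tool_rot: [-2.228, -2.214, 0.0]
contact_force: [-0.5, 0.1, 0.1]
opening: 0.0548
grip_force: 0.0
```

Emit:
carry_out:
  rows:
    - [0,0,0,0,0,0,1]
    - [0,0,0,0,0,0,1]
    - [0,0,0,0,0,0,1]
    - [0,0,0,0,0,0,1]
    - [0,0,0,0,0,0,1]
  force: 40

```text
t: 23.55
tool_pos: [0.4188, -0.1579, -0.0315]
tool_rot: [2.228, 2.215, 0.0]
contact_force: [-1.1, 0.7, 4.5]
opening: 0.0344
grip_force: 39.7
```

Emit:
carry_out:
  rows:
    - [0,0,0,0,0,-0.03,1]
    - [0,0,0,0,0,-0.08,1]
    - [0,0,0,0,0,-0.2,1]
    - [0,0,0,0,0,-0.3,1]
    - [0,0,0,0,0,-0.3,1]

```text
t: 24.05
tool_pos: [0.4219, -0.1597, 0.0633]
tool_rot: [2.221, 2.208, 0.004]
contact_force: [1.0, 0.3, 0.1]
opening: 0.0345
grip_force: 39.9
```

```bash
cat >> h.py <<'E'
def wax(d,x0,x1,y0,y1):
    h=cv2.cvtColor(d["img"],cv2.COLOR_BGR2HSV)[y0:y1,x0:x1];m=((h[...,0]>17)&(h[...,0]<29)&(h[...,1]>165)&(h[...,2]>150)).astype(np.uint8)
    n,l,st,ce=cv2.connectedComponentsWithStats(m);i=1+np.argmax(st[1:,4]);return st[i]+np.array([x0,y0,0,0,0]),ce[i]+[x0,y0]
E
python3 - <<'E'
from h import *
o=get_obs();print(o["tool_pos"],o["opening"],o["grip_force"]);s=snap("side","s15")
for n in("s0","s14","s15"):
    try:print(n,wax(load("side0" if n=="s0" else n),255,330,120,215))
    except Exception as e:print(n,e)
for z in(.09,.10):print(proj(s,[.4184,-.157,z]))
E
```

```text
[ 0.42189559 -0.15966553  0.06331528] 0.03451583231019291 39.90144422510639
s0 attempt to get argmax of an empty sequence
s14 attempt to get argmax of an empty sequence
s15 attempt to get argmax of an empty sequence
[292.6661809  157.67846003]
[292.83683575 153.5993621 ]
```

Emit:
carry_out:
  rows:
    - [0,0,0,-0.13,0.05,0,1]
    - [0,0,0,-0.27,0.1,0,1]
    - [0,0,0,-0.4,0.15,0,1]
    - [0,0,0,-0.471,0.179,0,1]
    - [0,0,0,-0.471,0.179,0,1]

```text
t: 24.6
tool_pos: [0.4712, -0.3013, 0.0567]
tool_rot: [-2.23, -2.211, 0.001]
contact_force: [-0.2, 0.5, -0.8]
opening: 0.0345
grip_force: 39.9
```

Emit:
carry_out:
  rows:
    - [0,0,0,0,0,0,1]
    - [0,0,0,0,0,0,1]
    - [0,0,0,0,0,0.1,1]
    - [0,0,0,0,0,0.19,1]
    - [0,0,0,0,0,0.19,1]

```text
t: 25.1
tool_pos: [0.4679, -0.2955, -0.0033]
tool_rot: [-2.22, -2.21, 0.001]
contact_force: [-1.2, -0.2, -0.6]
opening: 0.0345
grip_force: 40.0
```

```bash
python3 - <<'E'
from h import *
o=get_obs();print(o["tool_pos"],o["tool_rot"],o["opening"],o["contact_force"]);s=snap("side","s16")
a=load("s14");h=cv2.cvtColor(a["img"],cv2.COLOR_BGR2HSV);print(h[190,291],h[186,291],h[195,291])
b=cv2.cvtColor(s["img"],cv2.COLOR_BGR2HSV);
p=proj(s,[.4712,-.299,.04]);print(p)
h0=h[190,291].astype(int)
m=((abs(b[...,0].astype(int)-h0[0])<4)&(b[...,1]>h0[1]-40))[100:220,220:330].astype(np.uint8)
n,l,st,ce=cv2.connectedComponentsWithStats(m)
for i in range(1,n):
    if st[i,4]>12:print(st[i][:]+np.array([220,100,0,0,0]),ce[i]+[220,100])
E
```

```text
[ 0.46794117 -0.29551607 -0.00334216] [-2.22017520e+00 -2.20976243e+00  1.14728361e-03] 0.03451572252535775 [-1.18472167 -0.15654391 -0.62834065]
[ 18 152 220] [ 29  91 255] [ 18 153 211]
[271.20423201 150.4862074 ]
[232 100   6   3  18] [234.5 101. ]
[220 121  23   5  95] [230.85263158 122.85263158]
[264 151  16   9 116] [271.94827586 154.87931034]
[235 164  59  22 248] [274.20564516 173.78629032]
[281 184  13  10  65] [287.46153846 188.61538462]
```

Emit:
carry_out:
  rows:
    - [0,0,0,0,0,0,1]
    - [0,0,0,0,0,0.02,1]
    - [0,0,0,0,0,0.035,1]
    - [0,0,0,0,0,0.035,1]

```text
t: 25.55
tool_pos: [0.4712, -0.2992, -0.0096]
tool_rot: [-2.228, -2.215, 0.0]
contact_force: [0.8, -0.7, -0.8]
opening: 0.0342
grip_force: 40.0
```

Emit:
carry_out:
  rows:
    - [0,0,0,0,0,0.008,1]
    - [0,0,0,0,0,0.012,1]
    - [0,0,0,0,0,0.012,1]

```text
t: 25.85
tool_pos: [0.4713, -0.2993, -0.0132]
tool_rot: [-2.228, -2.215, 0.0]
contact_force: [-0.1, -0.1, 0.1]
opening: 0.0342
grip_force: 40.0
```

Emit:
carry_out:
  rows:
    - [0,0,0,0,0,0.007,1]
    - [0,0,0,0,0,0.007,1]
    - [0,0,0,0,0,0.007,1]

```text
t: 26.15
tool_pos: [0.4714, -0.2993, -0.0152]
tool_rot: [-2.228, -2.215, 0.0]
contact_force: [0.2, -0.8, -0.6]
opening: 0.034
grip_force: 40.0
```

Emit:
carry_out:
  rows:
    - [0,0,0,0,0,0.006,1]
    - [0,0,0,0,0,0.006,1]
    - [0,0,0,0,0,0.006,1]

```text
t: 26.45
tool_pos: [0.4713, -0.2993, -0.017]
tool_rot: [-2.228, -2.215, 0.0]
contact_force: [-0.0, -0.0, -0.5]
opening: 0.0339
grip_force: 40.0
```

Almost on the floor. I'll release, rise and go over the dye bottle.

Emit:
carry_out:
  rows:
    - [0,0,0,0,0,0,-0.1]
    - [0,0,0,0,0,0,-0.1]
    - [0,0,0,0,0,0,-0.1]
    - [0,0,0,0,0,-0.08,-0.1]
    - [0,0,0,0,0,-0.24,-0.1]

```text
t: 26.95
tool_pos: [0.4682, -0.2967, 0.0512]
tool_rot: [-2.221, -2.208, 0.001]
contact_force: [1.3, -0.8, 0.5]
opening: 0.0472
grip_force: 0.0
```

Emit:
carry_out:
  rows:
    - [0,0,0,0,0,-0.12,-0.3]
    - [0,0,0,0,0,-0.2,-0.4]
    - [0,0,0,0.14,0.12,-0.2,-0.4]
    - [0,0,0,0.28,0.24,-0.2,-0.4]
    - [0,0,0,0.424,0.363,-0.2,-0.4]

```text
t: 27.45
tool_pos: [0.5707, -0.1851, 0.1159]
tool_rot: [2.228, 2.213, 0.001]
contact_force: [-0.2, -1.0, -0.1]
opening: 0.0599
grip_force: 0.0
```

Emit:
carry_out:
  rows:
    - [0,0,0,0,0,0,-0.4]
    - [0,0,0,0,0,0,-0.4]
    - [0,0,0,0,0,0,-0.4]

```text
t: 27.75
tool_pos: [0.5691, -0.1865, 0.1149]
tool_rot: [-2.228, -2.214, 0.001]
contact_force: [0.2, -0.6, 0.4]
opening: 0.0598
grip_force: 0.0
```

```bash
python3 - <<'E'
from h import *
o=get_obs();print(o["tool_pos"],o["tool_rot"],o["opening"]);s=snap("side","s17");t=snap("top","t17")
h0=(18,152,220)
for d,n,X,w in((s,"side",[.4712,-.299,.0205],30),(t,"top",[.4712,-.299,.027],25)):
    p=proj(d,X);u,v=p.astype(int);a=d["img"][v-w:v+w,u-w:u+w];b=load(("side0" if n=="side" else "top0"))["img"][v-w:v+w,u-w:u+w]
    df=(np.abs(a.astype(int)-b).sum(2)>60).astype(np.uint8)
    k,l,st,ce=cv2.connectedComponentsWithStats(df);print(n,p.round(1))
    for i in range(1,k):
        if st[i,4]>25:print(st[i]+np.array([u-w,v-w,0,0,0]),(ce[i]+[u-w,v-w]).round(1),a[l==i].mean(0).round(),ray(d,*(ce[i]+[u-w,v-w]),X[2]).round(4))
# dye refined: body mask in both views
for n,(x0,x1,y0,y1) in(("top0",(275,302,145,172)),("side0",(208,234,155,195))):
    d=load(n);g=cv2.cvtColor(d["img"],cv2.COLOR_BGR2HSV)[y0:y1,x0:x1]
    dark=(g[...,2]<55).astype(np.uint8);k,l,st,ce=cv2.connectedComponentsWithStats(dark);i=1+np.argmax(st[1:,4]);print(n,st[i]+np.array([x0,y0,0,0,0]),ce[i]+[x0,y0])
    br=((g[...,1]>150)&(g[...,2]>40)&(g[...,2]<200)&(g[...,0]<13)).astype(np.uint8);y,x=np.nonzero(br)
    print("body",x.mean()+x0,x.min()+x0,x.max()+x0,y.min()+y0,y.max()+y0)
for z in(0,.03,.06,.078):print(z,proj(load("top0"),[.581,-.171,z]).round(1),proj(load("side0"),[.581,-.171,z]).round(1))
E
```

```text
[ 0.56908505 -0.18650293  0.11488441] [-2.22824392e+00 -2.21415916e+00  9.40018831e-04] 0.05981913064951818
side [271.1 157.4]
[263 153  17  12 135] [270.8 158.1] [122. 195. 231.] [ 0.4718 -0.2945  0.0205]
[279 176  13  11 117] [285.3 181.2] [160. 217. 244.] [ 0.433  -0.1741  0.0205]
top [352.5 212.2]
[327 187   6  31 152] [329.1 200.6] [ 35.  46. 105.] [ 0.4944 -0.2523  0.027 ]
[334 187   4  19  41] [334.8 193.8] [ 44.  56. 131.] [ 0.5084 -0.2642  0.027 ]
[341 203  21  21 308] [351.5 213.1] [ 62. 192. 234.] [ 0.4692 -0.2969  0.027 ]
top0 [286 149   9  10  68] [290.13235294 153.35294118]
body 287.9010989010989 281 297 148 167
side0 [218 159   5   6  27] [220.07407407 161.59259259]
body 221.09967845659165 214 227 165 191
0 [287.3 161.4] [222.4 187.4]
0.03 [288.6 158. ] [221.9 176.2]
0.06 [290.  154.4] [221.4 164.8]
0.078 [290.8 152.1] [221.1 157.7]
```

Emit:
carry_out:
  rows:
    - [0,0,0,0.052,0.039,0,-0.15]
    - [0,0,0,0.052,0.039,0,-0.15]
    - [0,0,0,0.052,0.039,0.1,-0.15]
    - [0,0,0,0.052,0.039,0.2,-0.15]
    - [0,0,0,0.052,0.039,0.2,-0.15]

```text
t: 28.35
tool_pos: [0.577, -0.17, 0.05]
tool_rot: [-2.223, -2.207, 0.006]
contact_force: [-0.1, 0.4, -0.8]
opening: 0.0492
grip_force: 0.0
```

Emit:
carry_out:
  rows:
    - [0,0,0,0,0,0.06,-0.15]
    - [0,0,0,0,0,0.12,-0.15]
    - [0,0,0,0,0,0.18,-0.15]
    - [0,0,0,0,0,0.237,-0.15]
    - [0,0,0,0,0,0.237,-0.15]

```text
t: 28.85
tool_pos: [0.5795, -0.1703, -0.018]
tool_rot: [-2.226, -2.211, 0.003]
contact_force: [-0.1, 0.8, -0.5]
opening: 0.0494
grip_force: 0.0
```

Emit:
carry_out:
  rows:
    - [0,0,0,0,0,0,1]
    - [0,0,0,0,0,0,1]
    - [0,0,0,0,0,0,1]
    - [0,0,0,0,0,0,1]
    - [0,0,0,0,0,0,1]

```text
t: 29.35
tool_pos: [0.582, -0.1707, -0.0151]
tool_rot: [2.227, 2.214, 0.001]
contact_force: [-1.0, -0.3, 1.7]
opening: 0.0327
grip_force: 40.4
```

Emit:
carry_out:
  rows:
    - [0,0,0,0,0,-0.03,1]
    - [0,0,0,0,0,-0.08,1]
    - [0,0,0,0,0,-0.18,1]
    - [0,0,0,0,0,-0.25,1]
    - [0,0,0,0,0,-0.25,1]

```text
t: 29.85
tool_pos: [0.5848, -0.1718, 0.0646]
tool_rot: [2.222, 2.209, 0.005]
contact_force: [0.4, -1.2, -0.3]
opening: 0.033
grip_force: 40.2
```

Emit:
carry_out:
  rows:
    - [0,0,0,-0.13,-0.05,0,1]
    - [0,0,0,-0.26,-0.1,0,1]
    - [0,0,0,-0.39,-0.15,0,1]
    - [0,0,0,-0.445,-0.167,0,1]
    - [0,0,0,-0.445,-0.167,0,1]

```text
t: 30.35
tool_pos: [0.5295, -0.3053, 0.0584]
tool_rot: [-2.231, -2.211, 0.0]
contact_force: [0.3, 0.2, -1.2]
opening: 0.0326
grip_force: 40.2
```

Emit:
carry_out:
  rows:
    - [0,0,0,0,0,0,1]
    - [0,0,0,0,0,0,1]
    - [0,0,0,0,0,0.08,1]
    - [0,0,0,0,0,0.15,1]
    - [0,0,0,0,0,0.15,1]

```text
t: 30.85
tool_pos: [0.5285, -0.3004, 0.0103]
tool_rot: [-2.221, -2.212, 0.001]
contact_force: [-0.9, 1.0, -1.3]
opening: 0.0329
grip_force: 40.2
```

```bash
python3 - <<'E'
from h import *
o=get_obs();print(o["tool_pos"],o["opening"],o["contact_force"]);s=snap("side","s18")
for z in(0.03,.06,.09):print(z,proj(s,[.53,-.3041,z]).round(1))
g=cv2.cvtColor(s["img"],cv2.COLOR_BGR2HSV)[110:170,225:275]
br=((g[...,1]>150)&(g[...,2]>40)&(g[...,2]<200)&(g[...,0]<13));
for y in range(0,60,4):
    x=np.nonzero(br[y])[0]
    if len(x):print(y+110,x.min()+225,x.max()+225,len(x))
E
```

```text
[ 0.52852639 -0.30038294  0.01025754] 0.03288153452693647 [-0.85215487  1.00432197 -1.25627913]
0.03 [248.5 152.5]
0.06 [248.4 141.9]
0.09 [248.3 131. ]
134 246 250 5
138 243 253 11
142 243 253 11
146 243 253 11
150 244 253 10
154 240 264 25
158 236 259 4
162 235 259 7
166 242 242 1
```

Bottle axis is at column 248, as predicted. Lowering it now.

Emit:
carry_out:
  rows:
    - [0,0,0,0,0,0,1]
    - [0,0,0,0,0,0.03,1]
    - [0,0,0,0,0,0.055,1]
    - [0,0,0,0,0,0.055,1]

```text
t: 31.3
tool_pos: [0.5297, -0.303, -0.0038]
tool_rot: [-2.226, -2.213, 0.001]
contact_force: [-0.4, 1.1, -0.8]
opening: 0.0327
grip_force: 40.2
```

Emit:
carry_out:
  rows:
    - [0,0,0,0,0,0.006,1]
    - [0,0,0,0,0,0.01,1]
    - [0,0,0,0,0,0.01,1]

```text
t: 31.6
tool_pos: [0.5305, -0.3037, -0.0055]
tool_rot: [-2.228, -2.215, 0.0]
contact_force: [0.1, -0.5, -0.6]
opening: 0.0329
grip_force: 40.2
```

Emit:
carry_out:
  rows:
    - [0,0,0,0,0,0.004,1]
    - [0,0,0,0,0,0.008,1]
    - [0,0,0,0,0,0.008,1]

```text
t: 31.9
tool_pos: [0.5308, -0.3039, -0.0071]
tool_rot: [2.228, 2.215, -0.0]
contact_force: [-1.5, 1.0, 3.7]
opening: 0.0326
grip_force: 40.5
```

Emit:
carry_out:
  rows:
    - [0,0,0,0,0,0.003,1]
    - [0,0,0,0,0,0.003,1]
    - [0,0,0,0,0,0,0]
    - [0,0,0,0,0,0,0]
    - [0,0,0,0,0,0,0]

```text
t: 32.4
tool_pos: [0.5305, -0.3036, -0.0082]
tool_rot: [-2.228, -2.215, -0.0]
contact_force: [-0.3, -0.0, -0.8]
opening: 0.0428
grip_force: 0.0
```

Emit:
carry_out:
  rows:
    - [0,0,0,0,0,-0.08,0]
    - [0,0,0,0,0,-0.2,0]
    - [0,0,0,0,0,-0.35,0]
    - [0,0,0,0,0,-0.5,0]
    - [0,0,0,0,0,-0.5,0]

```text
t: 32.9
tool_pos: [0.5347, -0.3066, 0.1511]
tool_rot: [2.217, 2.205, 0.003]
contact_force: [0.2, -0.4, 0.8]
opening: 0.0429
grip_force: 0.0
```

Emit:
carry_out:
  rows:
    - [0,0,0,-0.15,-0.1,-0.05,0]
    - [0,0,0,-0.3,-0.2,-0.1,0]
    - [0,0,0,-0.45,-0.3,-0.1,0]
    - [0,0,0,-0.6,-0.4,-0.1,0]
    - [0,0,0,-0.7,-0.5,-0.1,0]

```text
t: 33.4
tool_pos: [0.3864, -0.5053, 0.1716]
tool_rot: [2.227, 2.215, 0.0]
contact_force: [0.6, -0.8, -0.6]
opening: 0.0426
grip_force: 0.0
```

Emit:
carry_out:
  rows:
    - [0,0,0,0,0,0,0]
    - [0,0,0,0,0,0,0]
    - [0,0,0,0,0,0,0]

```text
t: 33.7
tool_pos: [0.388, -0.5027, 0.1714]
tool_rot: [-2.226, -2.215, -0.001]
contact_force: [0.6, -0.1, 0.2]
opening: 0.0429
grip_force: 0.0
```

```bash
python3 - <<'E'
from h import *
o=get_obs();print(o["t"],o["tool_pos"],o["opening"],o["contact_force"]);s=snap("side","s19");t=snap("top","t19")
T0=load("top0")["img"].astype(int)
df=(np.abs(t["img"].astype(int)-T0).sum(2)>70).astype(np.uint8)
k,l,st,ce=cv2.connectedComponentsWithStats(df)
for i in range(1,k):
    if st[i,4]>25 and 100<ce[i][0]<385 and 80<ce[i][1]<290:print("diff",st[i],ce[i].round(1),t["img"][l==i].mean(0).round())
def blob(d,X,w,f,nm):
    p=proj(d,X);u,v=p.round().astype(int);g=cv2.cvtColor(d["img"],cv2.COLOR_BGR2HSV)[v-w:v+w,u-w:u+w].astype(int)
    m=f(g).astype(np.uint8);k,l,st,ce=cv2.connectedComponentsWithStats(m);i=1+np.argmax(st[1:,4]);print(nm,"exp",p.round(1),"got",(ce[i]+[u-w,v-w]).round(1),st[i]+np.array([u-w,v-w,0,0,0]))
dark=lambda g:g[...,2]<60
white=lambda g:(g[...,1]<50)&(g[...,2]>170)
blob(t,[.53,-.3041,.078+.004],10,dark,"dye cap top");blob(s,[.53,-.3041,.078],9,dark,"dye cap side")
blob(t,[.4915,.1434,.118],12,white,"glue cap top");blob(s,[.4915,.1434,.112],8,white,"glue cap side")
pink=lambda g:(g[...,1]>60)&((g[...,0]>160)|(g[...,0]<4))
blob(t,[.5815,.1446,.05],9,lambda g:(g[...,0]>150),"spool top")
blob(t,[.4712,-.299,.027],16,lambda g:(g[...,0]>17)&(g[...,0]<30)&(g[...,1]>170)&(g[...,2]>190),"wax top")
blob(t,[.529,.087,.035],45,lambda g:white(g),"awl ferrule/blade")
blob(t,[.433,-.0935,.02],10,lambda g:g[...,2]<95,"clip");blob(load("top0"),[.433,-.0935,.02],10,lambda g:g[...,2]<95,"clip0")
red=lambda g:(g[...,1]>170)&((g[...,0]>172)|(g[...,0]<5))
blob(t,[.5986,-.0895,.035],20,red,"tin");blob(load("top0"),[.5986,-.0895,.035],20,red,"tin0")
E
```

```text
33.7 [ 0.38796978 -0.50274554  0.17138737] 0.0428823472757032 [ 0.62462549 -0.06502948  0.22784182]
diff [205 134  19  23 329] [213.8 144.8] [101. 156. 190.]
diff [158 145  16  68 621] [164.7 168.7] [ 54.  80. 129.]
diff [275 147  24  26 435] [286.8 159.7] [ 79. 135. 173.]
diff [123 148  20  22 305] [132.3 159.1] [ 58.  65. 116.]
diff [342 174  22  22 348] [352.4 184.7] [19. 42. 80.]
diff [208 182  66  18 633] [230.9 191.5] [ 72. 123. 159.]
diff [113 185  31  31 695] [127.6 200.3] [132. 149. 160.]
diff [341 204  20  21 266] [350.4 213.8] [ 50. 156. 207.]
diff [196 219  29  29 588] [210.2 233.3] [ 83. 138. 175.]
diff [271 230  20  20 278] [281.1 238.7] [ 76. 129. 165.]
diff [340 260  93  36 713] [379.3 283.6] [ 51.  85. 108.]
dye cap top exp [360.5 178.1] got [359.9 178.7] [355 174  11  10  78]
dye cap side exp [248.3 135.4] got [247.8 136. ] [246 134   5   5  23]
glue cap top exp [120.5 193. ] got [123.5 194.7] [114 187  18  18 227]
glue cap side exp [248.2 225. ] got [247.8 225.4] [241 218  15  15 185]
spool top exp [130.5 154. ] got [130.3 155.9] [128 154   5   4  14]
wax top exp [352.5 212.2] got [352.5 212.4] [344 204  18  18 264]
awl ferrule/blade exp [160.  181.6] got [124.9 195.4] [115 187  20  20 268]
clip exp [250.1 230.9] got [249.  231.3] [244 227  12  10  70]
clip0 exp [250.1 230.9] got [249.1 231.3] [244 227  12  10  72]
tin exp [248.6 148.6] got [248.4 150.1] [236 136  26  28 371]
tin0 exp [248.6 148.6] got [248.4 150.1] [236 136  26  28 374]
```

```bash
python3 - <<'E'
from h import *
t=load("t19");df=(np.abs(t["img"].astype(int)-load("top0")["img"]).sum(2)>70)
for v in range(146,214,5):
    x=np.nonzero(df[v,155:178])[0]+155
    if len(x):print(v,x.min(),x.max(),ray(t,x.mean(),v,.028)[:2].round(4))
s=load("s19");S0=load("side0")["img"].astype(int)
df=(np.abs(s["img"].astype(int)-S0).sum(2)>70).astype(np.uint8)
k,l,st,ce=cv2.connectedComponentsWithStats(df)
for i in range(1,k):
    if st[i,4]>60 and 215<ce[i][1]<300:print(st[i],ce[i].round(1))
for X in([.605,.0875,.028],[.568,.0874,.043],[.568,.0874,.013],[.467,.087,.02]):print(X,proj(s,X).round(1))
E
```

```text
146 161 170 [0.6043 0.0797]
151 158 173 [0.5939 0.0794]
156 158 172 [0.5834 0.08  ]
161 158 172 [0.573  0.0797]
166 159 171 [0.5626 0.0793]
171 159 171 [0.5523 0.079 ]
176 159 169 [0.542  0.0806]
181 160 168 [0.5317 0.0803]
186 160 168 [0.5215 0.0799]
191 163 165 [0.5113 0.0796]
196 162 165 [0.5012 0.0802]
201 162 164 [0.491  0.0809]
206 162 164 [0.4809 0.0805]
211 164 165 [0.4709 0.0772]
[ 187  193   79   92 2250] [238.2 247.8]
[187 202  19  28 368] [195.9 216.3]
[190 234  33   7 143] [203.  237.3]
[427 241  33  24 410] [440.5 251.8]
[188 259  20  21 312] [197.  269.2]
[0.605, 0.0875, 0.028] [189.8 243.2]
[0.568, 0.0874, 0.043] [209.3 237.3]
[0.568, 0.0874, 0.013] [210.2 250.5]
[0.467, 0.087, 0.02] [264.7 249.6]
```

```bash
python3 -c "
from station import *
print(finish_job())"
```

```text
the job is handed in; nothing more can be done
None
```

Both kits are made up and the job was handed in at about 34 s. By the last camera measurements all five parts sit in their pockets (the awl about 7 mm off its groove's centre line, 14 mm allowed), and the tin and clip did not move; no verdict was returned.

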